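# Change over the cooled vial drum

### The job

Pump the red lever of the white cooling drum, stroke after stroke, until the vial turntable has come all the way up and stays there. Then lift every vial off the freely turning turntable, put them all into the white enamel tray, and set the blue cold pack down flat in the middle of the emptied turntable. Do not shift the flask, the bottle or the black stopper standing nearby.

Things in the scene. Friction and masses are not known exactly. Their poses are not given: they have to be found in the camera images.
- drum: fixed white round open-topped drum, 158 mm outside and 146 mm inside diameter, 105 mm high; origin at the centre of its underside on the bench, z up. Its ratchet column and the red lever stand on its -x side
- lift (a joint): height of the lift that carries the turntable in the drum, in m: 0 lowest, raised by the lever, held by a ratchet. Its ratchet has 8 teeth of 9 mm: it rests at 0, 0.009, ... 0.072 (fully raised). More strokes at 0.072 raise it a few mm only while the lever is down
- lever (a joint): angle of the red pump lever, rad: 0 released (pad up), 0.46 pressed fully down. A spring brings it back up when released. Pressing it beyond about 0.36 and letting it come back to 0 raises the lift by exactly one tooth; it takes under 10 N at the pad
- lever_pad (a point): centre of the upper face of the black press pad (44 mm along the lever, 36 mm across, 10 mm thick) at the end of the lever, 100 mm from the pivot on the side away from the drum; about 109 mm above the bench when released, 63 mm when pressed fully down (it moves on an arc about the pivot, falling 46 mm); press it down from above with the closed fingertips
- lever_pivot (a point): axis of the lever, 129 mm from the drum's axis on the drum's -x side, about 81 mm above the bench; the axis runs along the drum's y
- turntable_top (a point): centre of the upper face of the aluminium turntable (130 mm diameter, rim 5 mm higher); it spins freely about the vertical and rises with the lift: 30 mm above the bench when lowest, 102 mm when fully raised, 3 mm under the drum's edge
- vial_1: screw vial with cap, 20 mm diameter, 65 mm high, upper 13 mm is the cap (18 mm); origin at the centre of its underside, z along it to the cap; stands upright on the turntable about 45 mm from its centre. Some of the vials may be absent
- vial_2: as vial_1, brown glass
- vial_3: as vial_1, red cap
- vial_4: as vial_1, brown glass
- vial_5: as vial_1
- tray: loose white enamel tray with dark rim, 237 (its x) x 287 (its y) x 36 mm high, 0.6 kg; origin at the centre of its underside; its flat inner floor is about 195 x 240 mm and 2 mm above the origin; vials may stand or lie in it
- flask_2: bystander, loose: glass volumetric flask 63 mm wide, 171 mm high, origin at its underside
- bottle_buffer: bystander, loose: white bottle with blue cap 56 mm wide, 125 mm high, origin at its underside
- stopper: bystander, loose: black rubber stopper 28 mm wide, 31 mm high, origin at its underside
- cold_pack: loose rigid blue plastic cold pack, a puck 54 mm in diameter and 34 mm high, 0.12 kg, with a pale disc on top; origin at the centre of its underside; starts flat on the bench to the left of the lever, near the front edge

How it is judged:
On the way:
1. the turntable is fully raised: the lift is held on its last tooth (value of joint lift above 0.0695 m and value of joint lever below 0.1 rad), for 0.2 s.
At the end, for the whole second after the job is handed in: every vial present lies or stands at rest in the tray, inside its rim; the cold pack lies flat on the turntable within 20 mm of its centre; the lift is still fully raised (over 69 mm) (value of joint lift above 0.069 m and x of vial_1 in the frame of tray between -0.112 and 0.112 m and y of vial_1 in the frame of tray between -0.137 and 0.137 m and z of vial_1 in the frame of tray between -0.004 and 0.035 m and linear speed of each of vial_1, vial_2, vial_3, vial_4, vial_5, cold_pack below 0.03 m/s and x of vial_2 in the frame of tray between -0.112 and 0.112 m and y of vial_2 in the frame of tray between -0.137 and 0.137 m and z of vial_2 in the frame of tray between -0.004 and 0.035 m and x of vial_3 in the frame of tray between -0.112 and 0.112 m and y of vial_3 in the frame of tray between -0.137 and 0.137 m and z of vial_3 in the frame of tray between -0.004 and 0.035 m and x of vial_4 in the frame of tray between -0.112 and 0.112 m and y of vial_4 in the frame of tray between -0.137 and 0.137 m and z of vial_4 in the frame of tray between -0.004 and 0.035 m and x of vial_5 in the frame of tray between -0.112 and 0.112 m and y of vial_5 in the frame of tray between -0.137 and 0.137 m and z of vial_5 in the frame of tray between -0.004 and 0.035 m and horizontal distance between cold_pack and turntable_top below 0.02 m and z of cold_pack in the frame of turntable_top between -0.005 and 0.006 m and angle between cold_pack's own z axis and vertical below 0.1 rad); the robot touches nothing.
It fails at once if the flask, the bottle or the stopper is shifted by more than 30 mm (distance of any of flask_2, bottle_buffer, stopper from where it was at the start of the episode above 0.03 m).
Of vial_1, vial_2, vial_3, vial_4, vial_5 only 3 to 5 are there at a start; the rules pass over those that are not, and their reading is None.
At some moment in a run one of tray may be knocked a few centimetres aside while the robot is not near it.
Once in a run the grip may slacken for a moment while it holds something.
It also fails if it takes over 208 s, if anything falls off the work surface, if the arm or the gripper's body presses on something with over 40 N, if the wrist force passes 120 N, or if a joint passes its speed limit or range.

### The arm

A 6-joint arm with a two-finger parallel gripper is mounted at the origin on a cart in front of the work surface, level with it; the furniture and walls round the work are solid. World frame = base frame: x ahead of the robot, y to its left, z up, the work surface at z = 0. Lengths are in m, angles in rad, forces in N, time in s.
With the tool pointing down it reaches from about 0.25 to 0.775 m from the base axis. Payload 4 kg.
Tool frame: the origin (TCP) lies at the centre of the arm's flange, where the gripper is bolted on; the fingertips stand 199 mm ahead of it and the grasp point (between the pads) lies 180 mm ahead of it (robot.tcp_to_tips is the z of the fingertips in the tool frame, in m); z points along the fingers, y is the line along which they close (so a half turn about z gives the same grasp; the last joint's range is limited). The gripper opens to 94 mm and grips with 3 to 60 N. Pads are 16 mm wide; open, the fingers measure 119 mm over their backs; the gripper's body (75 mm by 177 mm) begins 78 mm behind the grasp point.
Start: joints at [1.158, 0.087, 1.371, -0, 1.684, -0.103], TCP at [0.168, 0.524, 0.405] pointing down, gripper open.
Joint ranges: [-3.1, 3.1], [-0.76, 2.03], [0.27, 2.55], [-1.08, 4.22], [0.17, 2.65], [-2.57, 2.57]. Speed limits (rad/s): [2.79, 2.79, 3.14, 3.14, 3.14, 3.14].

### API

Orientations are given as [roll, pitch, yaw] about the fixed x, y, z axes, in that order (R = Rz(yaw) Ry(pitch) Rx(roll)).
In Python, from bench import robot gives the robot as it stands.
- The arm moves only by the tool play_rows, never from a script. Its arguments are lists of equal length, an entry for each row: "translation": the shift along the tool's x, y, z scaled (see below), a list of three; "twist": the turn, a rotation vector about the tool's x, y, z scaled (see below), a list of three; "gripper": the opening, from -1 (shut) to 1 (fully open). A call has 1 to 8 rows; each row shifts and turns the commanded pose from where the row before left it, along the tool's axes as they then stand; what a row does not reach is not made up. The controller multiplies each number of a shift by 0.04 m and each number of a turn by 0.1 rad. A row lasts 1/10 s, in which the tool goes at most 50 mm and 8.59 degrees, less where a joint would pass 70% of its speed; a pose out of reach is approached as far as the arm can. A call with a number of a shift or a turn outside -1 to 1 is refused whole. A call with a gripper value outside its range is refused whole. The fingers move at their own pace and stop on an object; the grip force is fixed at half the most. Time passes only in rows, so rows that do not move let the fingers close. It gives the time, the measured TCP pose, the force, the opening and the grip force at its end, in the units of the state.
- robot.get_obs(): the state, without advancing time (a new reading comes with each control period).
- robot.snapshot(name): name is "scene" or "top" or "wrist"; returns the picture (384x512x3 uint8, red, green, blue); there is no depth.
- robot.camera_model(name): a dict with "camera_matrix" (3x3 intrinsics, pixels), "k1" (the pictures are not rectified: a ray, as slopes to the right and down, at radius r is drawn at 1 + k1 r^2 times it, then the intrinsics apply), "rvec" (rotation vector, rad) and "tvec" (3), from world to camera coordinates, as OpenCV has them. Camera axes: x right, y down, z forward; pixel columns grow to the right and rows downward; lengths in m; the calibration is good to about 2 mm. A picture is of the moment at which its call begins: read the wrist's pose just before it. camera_model takes no time and is no camera call; for the wrist camera it gives the pose at the moment of the call.
- robot.close_job(): hands the job in; it is judged then, once.
Trained networks look in the newest picture that a camera, given by its name, has taken for a name from the list of things; names that differ only in an ending like _2 or _b are one class to them, and where a whole thing is asked for, a point or a joint stands for the part that bears it (a point fixed in the world has none). Each returns a list of dicts, best first, with "score" (0 to 1); they miss things now and then, are a little off and sometimes report something else, mostly with a low value. They report only what shows in the picture. A call takes as long as a camera call.
- robot.recognise(name, camera): "centre" ([x, y, z] in m, in world coordinates, good to about 4 mm: the middle of the surface that is visible of it).
- robot.spot_point(name, camera): "centre" ([x, y, z] in m, in world coordinates, good to about 4 mm: a listed point, or the origin of a listed thing).
The state is a dict: "time": time; "joint_positions": joint angles; "qvel": joint speeds; "joint_torque": joint torques, N m; "tool_pos": TCP position; "ee_rot": TCP orientation; "wrist_force": force on the tool from outside, world axes, zero at the start; "wrist_torque": the same for the moment, N m; "width": finger opening in m; "finger_force": force on a finger pad.
Only numpy, scipy, OpenCV 4.12 (cv2) and the standard library are available. Lean on these libraries where they do the work, as an engineer would, in place of code of your own. Each camera call takes 0.05 s, during which the arm holds its last target. There are 200 camera calls.

## Working session

There is one attempt and no reset: what is moved stays moved. The work goes in short steps, Python scripts to look and compute and a tool call to move; the robot and the scene stay as the last step left them, time stands still between calls to the robot, and variables do not carry over. Pictures are saved under pics/ and viewed, at most 14 in all, crops included, and the job is handed in when it is done.

Besides the shell and the picture viewer there is one more tool, called after "Emit:" by a JSON object that holds its "op" and its "data", one argument or row to a line. play_rows: Moves the arm, as the interface text tells. Its arguments: {"type":"object","properties":{"translation":{"type":"array","items":{"type":"array","items":{"type":"number","minimum":-1,"maximum":1}}},"twist":{"type":"array","items":{"type":"array","items":{"type":"number","minimum":-1,"maximum":1}}},"gripper":{"type":"array","items":{"type":"number"}}},"required":["translation","twist","gripper"]}

```bash
mkdir -p pics; ls; cat > h.py <<'E'
from bench import robot
import cv2, numpy as np
def pic(cam,name):
    im=robot.snapshot(cam); cv2.imwrite('pics/'+name+'.png',cv2.cvtColor(im,cv2.COLOR_RGB2BGR)); return im
def rec(n,cam,k=3):
    for f in ('spot_point','recognise'):
        try: r=getattr(robot,f)(n,cam)
        except Exception as e: print(n,f,e); continue
        print(n,cam,f,[(np.round(d['centre'],3).tolist(),round(d['score'],2)) for d in r[:k]])
def st():
    o=robot.get_obs(); print({k:np.round(o[k],3).tolist() for k in ('time','tool_pos','ee_rot','joint_positions','wrist_force','width','finger_force')})
E
python3 - <<'E'
from h import *
st()
for c in('top','scene'):
    pic(c,c+'0')
    for n in ('drum','lever_pad','turntable_top','tray','cold_pack','flask_2','bottle_buffer','stopper'):
        r=robot.spot_point(n,c); print(c,n,[(np.round(d['centre'],3).tolist(),round(d['score'],2)) for d in r[:3]])
    r=robot.recognise('vial_1',c); print('vials',[(np.round(d['centre'],3).tolist(),round(d['score'],2)) for d in r])
st()
E
```

```text
pics
{'time': 0.0, 'tool_pos': [0.168, 0.524, 0.404], 'ee_rot': [-3.139, -0.0, 2.832], 'joint_positions': [1.158, 0.088, 1.372, 0.0, 1.684, -0.103], 'wrist_force': [-0.982, 0.001, 0.559], 'width': 0.094, 'finger_force': 0.0}
top drum [([0.644, 0.006, -0.0], 0.88)]
top lever_pad [([0.503, 0.185, 0.111], 0.85)]
top turntable_top [([0.642, 0.01, 0.033], 0.89)]
top tray [([0.539, -0.262, -0.002], 0.68), ([0.392, 0.33, 0.0], 0.21)]
top cold_pack [([0.39, 0.328, 0.001], 0.46)]
top flask_2 [([0.677, 0.239, -0.002], 0.71), ([0.624, -0.032, 0.03], 0.6), ([0.462, 0.009, -0.001], 0.24)]
top bottle_buffer [([0.482, 0.468, 0.001], 0.81)]
top stopper [([0.463, 0.009, -0.003], 0.53)]
vials [([0.665, 0.049, 0.092], 0.56), ([0.67, -0.022, 0.091], 0.38)]
scene drum [([0.647, 0.011, -0.003], 0.73)]
scene lever_pad [([0.504, 0.181, 0.104], 0.67)]
scene turntable_top [([0.65, 0.014, 0.029], 0.86)]
scene tray [([0.548, -0.257, -0.006], 0.87)]
scene cold_pack [([0.395, 0.33, 0.001], 0.51)]
scene flask_2 [([0.68, 0.236, 0.0], 0.91)]
scene bottle_buffer [([0.481, 0.47, 0.003], 0.83)]
scene stopper [([0.468, 0.012, -0.0], 0.43)]
vials [([0.684, 0.012, 0.071], 0.6), ([0.66, 0.042, 0.068], 0.49), ([0.671, -0.032, 0.078], 0.45)]
{'time': 1.0, 'tool_pos': [0.168, 0.524, 0.405], 'ee_rot': [3.142, -0.0, 2.832], 'joint_positions': [1.158, 0.087, 1.371, 0.0, 1.684, -0.103], 'wrist_force': [-0.186, -0.124, 0.805], 'width': 0.094, 'finger_force': 0.0}
```

View pics/top0.png

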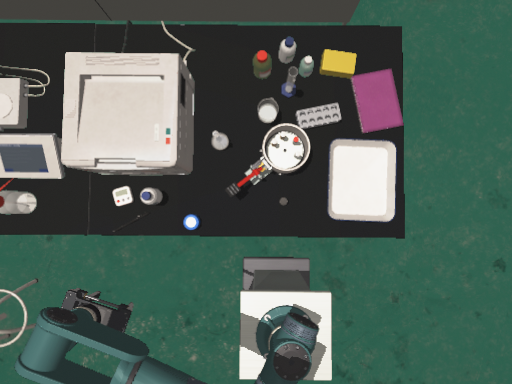

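View pics/scene0.png

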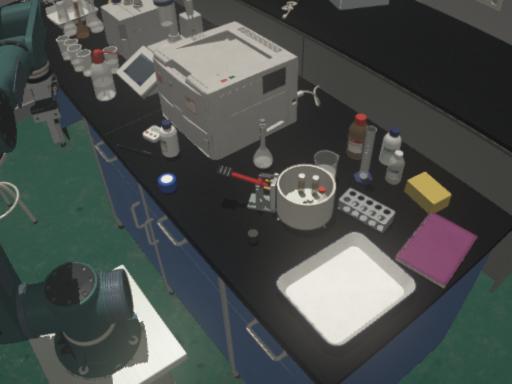

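The top view shows the drum at (286,148), the lever pad at (233,188), the cold pack at (191,222), the tray at (362,180) and the stopper at (283,201). The networks' reports agree with these. The tray's long side runs along world x. First I turn the tool to yaw π/2, so tool x is world y, tool y is world x and z points down, and then I go above the pad.

Emit:
{"op": "play_rows", "data": {
  "translation": [
    [0, 0, 0],
    [0, 0, 0],
    [0, 0, 0],
    [0, 0, 0],
    [0, 0, 0],
    [0, 0, 0],
    [0, 0, 0],
    [0, 0, 0]
  ],
  "twist": [
    [0, 0, 0.97],
    [0, 0, 0.97],
    [0, 0, 0.97],
    [0, 0, 0.97],
    [0, 0, 0.97],
    [0, 0, 0.97],
    [0, 0, 0.97],
    [0, 0, 0.97]
  ],
  "gripper": [-1, -1, -1, -1, -1, -1, -1, -1]
}}

```text
time: 1.8
tool_pos: [0.1677, 0.5238, 0.4047]
ee_rot: [3.142, -0.0, 2.052]
wrist_force: [-0.7, 0.2, 0.3]
width: 0.0335
finger_force: 0.0
```

Emit:
{"op": "play_rows", "data": {
  "translation": [
    [0, 0, 0],
    [0, 0, 0],
    [0, 0, 0],
    [0, 0, 0],
    [0, 0, 0],
    [0, 0, 0]
  ],
  "twist": [
    [0, 0, 0.97],
    [0, 0, 0.97],
    [0, 0, 0.97],
    [0, 0, 0.97],
    [0, 0, 0.97],
    [0, 0, 0]
  ],
  "gripper": [-1, -1, -1, -1, -1, -1]
}}

```text
time: 2.4
tool_pos: [0.1677, 0.5238, 0.4047]
ee_rot: [3.142, -0.0, 1.571]
wrist_force: [-0.2, -0.5, 0.5]
width: 0.0006
finger_force: 0.0
```

Emit:
{"op": "play_rows", "data": {
  "translation": [
    [-0.71, 0.7, 0.1],
    [-0.71, 0.7, 0.1],
    [-0.71, 0.7, 0.1],
    [-0.71, 0.7, 0.1],
    [-0.71, 0.7, 0.1],
    [-0.71, 0.7, 0.1],
    [-0.71, 0.7, 0.1],
    [-0.71, 0.7, 0.1]
  ],
  "twist": [
    [0, 0, 0],
    [0, 0, 0],
    [0, 0, 0],
    [0, 0, 0],
    [0, 0, 0],
    [0, 0, 0],
    [0, 0, 0],
    [0, 0, 0]
  ],
  "gripper": [-1, -1, -1, -1, -1, -1, -1, -1]
}}

```text
time: 3.2
tool_pos: [0.3925, 0.2953, 0.3728]
ee_rot: [3.141, -0.001, 1.573]
wrist_force: [0.2, -0.2, 0.2]
width: 0.0007
finger_force: 0.0
```

Emit:
{"op": "play_rows", "data": {
  "translation": [
    [-0.71, 0.7, 0.1],
    [-0.71, 0.7, 0.1],
    [-0.71, 0.7, 0.1],
    [-0.71, 0.7, 0.1],
    [0, 0, 0],
    [0, 0, 0]
  ],
  "twist": [
    [0, 0, 0],
    [0, 0, 0],
    [0, 0, 0],
    [0, 0, 0],
    [0, 0, 0],
    [0, 0, 0]
  ],
  "gripper": [-1, -1, -1, -1, -1, -1]
}}

```text
time: 3.8
tool_pos: [0.504, 0.1824, 0.3563]
ee_rot: [-3.141, -0.0, 1.57]
wrist_force: [0.1, -0.8, -0.4]
width: 0.0003
finger_force: 0.0
```

Emit:
{"op": "play_rows", "data": {
  "translation": [
    [0, 0, 1],
    [0, 0, 0.6],
    [0, 0, 0.6],
    [0, 0, 0],
    [0, 0, -0.6],
    [0, 0, -0.6],
    [0, 0, 0],
    [0, 0, 0]
  ],
  "twist": [
    [0, 0, 0],
    [0, 0, 0],
    [0, 0, 0],
    [0, 0, 0],
    [0, 0, 0],
    [0, 0, 0],
    [0, 0, 0],
    [0, 0, 0]
  ],
  "gripper": [-1, -1, -1, -1, -1, -1, -1, -1]
}}

```text
time: 4.6
tool_pos: [0.503, 0.1839, 0.317]
ee_rot: [3.14, -0.001, 1.573]
wrist_force: [-0.6, -0.2, -0.4]
width: 0.0004
finger_force: 0.0
```

Emit:
{"op": "play_rows", "data": {
  "translation": [
    [0, 0, 0.6],
    [0, 0, 0.6],
    [0, 0, 0]
  ],
  "twist": [
    [0, 0, 0],
    [0, 0, 0],
    [0, 0, 0]
  ],
  "gripper": [-1, -1, -1]
}}

```text
time: 4.9
tool_pos: [0.5032, 0.1838, 0.2667]
ee_rot: [-3.141, -0.001, 1.572]
wrist_force: [-0.0, 1.4, 5.9]
width: 0.0003
finger_force: 3.1
```

Emit:
{"op": "play_rows", "data": {
  "translation": [
    [0, 0, -0.6],
    [0, 0, -0.6],
    [0, 0, -0.2],
    [0, 0, 0]
  ],
  "twist": [
    [0, 0, 0],
    [0, 0, 0],
    [0, 0, 0],
    [0, 0, 0]
  ],
  "gripper": [-1, -1, -1, -1]
}}

```text
time: 5.3
tool_pos: [0.5035, 0.1833, 0.3247]
ee_rot: [3.141, -0.0, 1.571]
wrist_force: [0.1, -0.1, 0.3]
width: 0.0004
finger_force: 0.0
```

```bash
python3 - <<'E'
from h import *
for c in('top','scene'):
    pic(c,c+'1')
    for n in ('lever_pad','turntable_top'):
        r=robot.spot_point(n,c); print(c,n,[(np.round(d['centre'],3).tolist(),round(d['score'],2)) for d in r[:3]])
E
```

```text
top lever_pad []
top turntable_top []
scene lever_pad [([0.501, 0.18, 0.107], 0.76)]
scene turntable_top [([0.651, 0.01, 0.048], 0.63)]
```

Emit:
{"op": "play_rows", "data": {
  "translation": [
    [0, 0, 0.73],
    [0, 0, 0.73],
    [0, 0, 0],
    [0, 0, -0.73],
    [0, 0, -0.73],
    [0, 0, 0],
    [0, 0, 0]
  ],
  "twist": [
    [0, 0, 0],
    [0, 0, 0],
    [0, 0, 0],
    [0, 0, 0],
    [0, 0, 0],
    [0, 0, 0],
    [0, 0, 0]
  ],
  "gripper": [-1, -1, -1, -1, -1, -1, -1]
}}

```text
time: 6.3
tool_pos: [0.5037, 0.183, 0.3245]
ee_rot: [3.141, -0.0, 1.571]
wrist_force: [-0.3, -0.3, -0.0]
width: 0.0004
finger_force: 0.0
```

Emit:
{"op": "play_rows", "data": {
  "translation": [
    [0, 0, 0.73],
    [0, 0, 0.73],
    [0, 0, 0],
    [0, 0, -0.73],
    [0, 0, -0.73],
    [0, 0, 0],
    [0, 0, 0]
  ],
  "twist": [
    [0, 0, 0],
    [0, 0, 0],
    [0, 0, 0],
    [0, 0, 0],
    [0, 0, 0],
    [0, 0, 0],
    [0, 0, 0]
  ],
  "gripper": [-1, -1, -1, -1, -1, -1, -1]
}}

```text
time: 7.0
tool_pos: [0.5034, 0.1829, 0.3231]
ee_rot: [-3.14, 0.0, 1.571]
wrist_force: [0.2, -0.4, -0.1]
width: 0.0003
finger_force: 0.0
```

Emit:
{"op": "play_rows", "data": {
  "translation": [
    [0, 0, 0.73],
    [0, 0, 0.73],
    [0, 0, 0],
    [0, 0, -0.73],
    [0, 0, -0.73],
    [0, 0, 0],
    [0, 0, 0]
  ],
  "twist": [
    [0, 0, 0],
    [0, 0, 0],
    [0, 0, 0],
    [0, 0, 0],
    [0, 0, 0],
    [0, 0, 0],
    [0, 0, 0]
  ],
  "gripper": [-1, -1, -1, -1, -1, -1, -1]
}}

```text
time: 7.7
tool_pos: [0.5033, 0.1829, 0.3225]
ee_rot: [-3.139, 0.001, 1.571]
wrist_force: [-0.1, 0.6, -0.3]
width: 0.0003
finger_force: 0.0
```

Emit:
{"op": "play_rows", "data": {
  "translation": [
    [0, 0, 0.73],
    [0, 0, 0.73],
    [0, 0, 0],
    [0, 0, -0.73],
    [0, 0, -0.73],
    [0, 0, 0],
    [0, 0, 0]
  ],
  "twist": [
    [0, 0, 0],
    [0, 0, 0],
    [0, 0, 0],
    [0, 0, 0],
    [0, 0, 0],
    [0, 0, 0],
    [0, 0, 0]
  ],
  "gripper": [-1, -1, -1, -1, -1, -1, -1]
}}

```text
time: 8.4
tool_pos: [0.5032, 0.1828, 0.3223]
ee_rot: [-3.138, 0.001, 1.571]
wrist_force: [-0.7, 0.3, -0.0]
width: 0.0003
finger_force: 0.0
```

Emit:
{"op": "play_rows", "data": {
  "translation": [
    [0, 0, 0.73],
    [0, 0, 0.73],
    [0, 0, 0],
    [0, 0, -0.73],
    [0, 0, -0.73],
    [0, 0, 0],
    [0, 0, 0]
  ],
  "twist": [
    [0, 0, 0],
    [0, 0, 0],
    [0, 0, 0],
    [0, 0, 0],
    [0, 0, 0],
    [0, 0, 0],
    [0, 0, 0]
  ],
  "gripper": [-1, -1, -1, -1, -1, -1, -1]
}}

```text
time: 9.1
tool_pos: [0.5032, 0.1829, 0.3222]
ee_rot: [-3.138, 0.001, 1.571]
wrist_force: [-0.7, 0.7, -0.3]
width: 0.0004
finger_force: 0.0
```

Emit:
{"op": "play_rows", "data": {
  "translation": [
    [0, 0, 0.73],
    [0, 0, 0.73],
    [0, 0, 0],
    [0, 0, -0.73],
    [0, 0, -0.73],
    [0, 0, 0],
    [0, 0, 0]
  ],
  "twist": [
    [0, 0, 0],
    [0, 0, 0],
    [0, 0, 0],
    [0, 0, 0],
    [0, 0, 0],
    [0, 0, 0],
    [0, 0, 0]
  ],
  "gripper": [-1, -1, -1, -1, -1, -1, -1]
}}

```text
time: 9.8
tool_pos: [0.5032, 0.1829, 0.3222]
ee_rot: [-3.138, 0.001, 1.571]
wrist_force: [0.6, 0.1, 0.1]
width: 0.0005
finger_force: 0.0
```

```bash
python3 - <<'E'
from h import *
for c in('scene',):
    pic(c,c+'2')
    for n in ('lever_pad','turntable_top','drum'):
        r=robot.spot_point(n,c); print(c,n,[(np.round(d['centre'],3).tolist(),round(d['score'],2)) for d in r[:3]])
st()
E
```

```text
scene lever_pad [([0.497, 0.184, 0.085], 0.93)]
scene turntable_top [([0.648, 0.012, 0.092], 0.8)]
scene drum [([0.643, 0.008, -0.004], 0.64), ([0.546, -0.26, -0.003], 0.23)]
{'time': 10.0, 'tool_pos': [0.503, 0.183, 0.322], 'ee_rot': [-3.137, 0.001, 1.571], 'joint_positions': [0.243, 0.087, 1.535, 0.0, 1.524, 0.243], 'wrist_force': [-0.023, -0.457, 0.042], 'width': 0.0, 'finger_force': 0.0}
```

Emit:
{"op": "play_rows", "data": {
  "translation": [
    [0, 0, 0.73],
    [0, 0, 0.73],
    [0, 0, 0],
    [0, 0, -0.73],
    [0, 0, -0.73],
    [0, 0, 0],
    [0, 0, 0],
    [0, 0, 0]
  ],
  "twist": [
    [0, 0, 0],
    [0, 0, 0],
    [0, 0, 0],
    [0, 0, 0],
    [0, 0, 0],
    [0, 0, 0],
    [0, 0, 0],
    [0, 0, 0]
  ],
  "gripper": [-1, -1, -1, -1, -1, -1, -1, -1]
}}

```text
time: 10.8
tool_pos: [0.5032, 0.1829, 0.3224]
ee_rot: [-3.138, 0.001, 1.571]
wrist_force: [-0.8, -0.3, 0.2]
width: 0.0005
finger_force: 0.0
```

Emit:
{"op": "play_rows", "data": {
  "translation": [
    [0, 0, 0],
    [0, 0, 0],
    [0, 0, 0],
    [0, 0, 0.73],
    [0, 0, 0.73],
    [0, 0, 0],
    [0, 0, -0.73],
    [0, 0, -0.73]
  ],
  "twist": [
    [0, 0, 0],
    [0, 0, 0],
    [0, 0, 0],
    [0, 0, 0],
    [0, 0, 0],
    [0, 0, 0],
    [0, 0, 0],
    [0, 0, 0]
  ],
  "gripper": [-1, -1, -1, -1, -1, -1, -1, -1]
}}

```text
time: 11.6
tool_pos: [0.5035, 0.1829, 0.3246]
ee_rot: [-3.139, 0.001, 1.571]
wrist_force: [0.4, -0.1, 1.3]
width: 0.0005
finger_force: 0.0
```

Emit:
{"op": "play_rows", "data": {
  "translation": [
    [0, 0, -0.5],
    [0, 0, -0.5],
    [0, 0, -0.5],
    [0, 0, 0],
    [0, 0, 0],
    [0, 0, 0],
    [0, 0, 0],
    [0, 0, 0]
  ],
  "twist": [
    [0, 0, 0],
    [0, 0, 0],
    [0, 0, 0],
    [0, 0, 0],
    [0, 0, 0],
    [0, 0, 0],
    [0, 0, 0],
    [0, 0, 0]
  ],
  "gripper": [-1, -1, -1, -1, -1, -1, -1, -1]
}}

```text
time: 12.4
tool_pos: [0.5036, 0.183, 0.3834]
ee_rot: [-3.139, 0.0, 1.571]
wrist_force: [0.5, 0.3, -0.3]
width: 0.0003
finger_force: 0.0
```

```bash
python3 - <<'E'
from h import *
for c in('scene',):
    im=pic(c,c+'3')
    cv2.imwrite('pics/s3c.png',cv2.cvtColor(cv2.resize(im[130:250,200:350],None,fx=5,fy=5,interpolation=2),4))
    for n in ('lever_pad','turntable_top','drum'):
        r=robot.spot_point(n,c); print(c,n,[(np.round(d['centre'],3).tolist(),round(d['score'],2)) for d in r[:3]])
st()
E
```

```text
scene lever_pad [([0.498, 0.18, 0.104], 0.78)]
scene turntable_top [([0.648, 0.015, 0.102], 0.8)]
scene drum [([0.646, 0.009, -0.003], 0.61)]
{'time': 12.6, 'tool_pos': [0.504, 0.183, 0.384], 'ee_rot': [-3.141, 0.0, 1.571], 'joint_positions': [0.243, 0.061, 1.439, 0.0, 1.642, 0.243], 'wrist_force': [0.162, 0.216, -1.008], 'width': 0.0, 'finger_force': 0.0}
```

View pics/s3c.png

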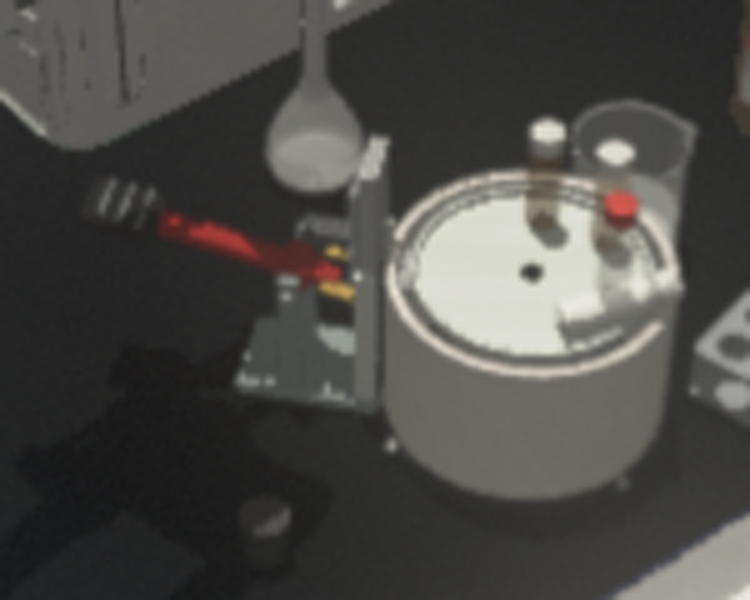

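The turntable is up at 0.102 m with the pad released. In the crop two brown vials stand at (545,185) and (612,200) and a red-capped one at (620,225). A clear vial lies on its side, leaning on the rim, from about (570,320) to (680,285).

```bash
python3 - <<'E'
from h import *
m=robot.camera_model('wrist'); print(m)
R,_=cv2.Rodrigues(np.array(m['rvec'])); t=np.array(m['tvec']).ravel()
print('cam pos',-R.T@t,'axis',R[2],'right',R[0])
r=robot.recognise('vial_1','scene'); print('vials',[(np.round(d['centre'],3).tolist(),round(d['score'],2)) for d in r])
E
```

```text
{'camera_matrix': array([[291.16674791,   0.        , 256.62667086],
       [  0.        , 291.16674791, 192.46225294],
       [  0.        ,   0.        ,   1.        ]]), 'k1': -0.0010119423770617645, 'rvec': array([-2.86644134e+00,  1.06320084e-03,  1.00732179e-03]), 'tvec': array([-0.50391527,  0.15262935,  0.42211718])}
cam pos [0.50434517 0.26115896 0.36447384] axis [-7.90393001e-04 -2.71691906e-01 -9.62383958e-01] right [ 9.99999488e-01 -8.23351724e-04 -5.88844600e-04]
vials [([0.656, -0.048, 0.122], 0.59), ([0.672, 0.029, 0.144], 0.53), ([0.668, -0.039, 0.145], 0.48)]
```

Emit:
{"op": "play_rows", "data": {
  "translation": [
    [-0.9, 0.5, -0.4],
    [-0.9, 0.5, -0.1],
    [-0.9, 0.5, 0],
    [-0.9, 0.5, 0],
    [-0.9, 0.5, 0],
    [-0.9, 0.5, 0],
    [-0.9, 0.5, 0],
    [0, 0, 0]
  ],
  "twist": [
    [0, 0, 0],
    [0, 0, 0],
    [0, 0, 0],
    [0, 0, 0],
    [0, 0, 0],
    [0, 0, 0],
    [0, 0, 0],
    [0, 0, 0]
  ],
  "gripper": [-1, -1, -1, -1, -1, -1, -1, -1]
}}

```text
time: 13.45
tool_pos: [0.6451, -0.0736, 0.4029]
ee_rot: [-3.14, 0.002, 1.565]
wrist_force: [0.5, 0.7, -0.6]
width: 0.0005
finger_force: 0.0
```

```bash
cat >> h.py <<'E'
def plane(px,z,m):
    "pixels -> world xy at height z"
    R,_=cv2.Rodrigues(np.array(m['rvec'])); t=np.array(m['tvec']).ravel(); c=-R.T@t
    u=cv2.undistortPoints(np.array(px,float).reshape(-1,1,2),m['camera_matrix'],np.array([m['k1'],0,0,0.])).reshape(-1,2)
    d=np.c_[u,np.ones(len(u))]@R; return c[:2]+d[:,:2]*((z-c[2])/d[:,2:])
E
python3 - <<'E'
from h import *
st()
im=pic('wrist','w1')
cv2.imwrite('pics/w1c.png',cv2.cvtColor(cv2.resize(im,(800,600),interpolation=2),4))
for n in ('vial_1','vial_2','vial_3'): rec(n,'wrist',6)
rec('drum','wrist');rec('turntable_top','wrist')
E
```

```text
{'time': 13.45, 'tool_pos': [0.645, -0.074, 0.403], 'ee_rot': [-3.14, 0.002, 1.565], 'joint_positions': [-0.2, 0.312, 1.11, -0.002, 1.72, -0.195], 'wrist_force': [0.536, 0.694, -0.602], 'width': 0.0, 'finger_force': 0.0}
vial_1 wrist spot_point [([0.692, 0.005, 0.103], 0.82), ([0.68, 0.035, 0.1], 0.77), ([0.631, -0.032, 0.111], 0.73), ([0.669, -0.026, 0.101], 0.62), ([0.644, 0.011, 0.102], 0.35)]
vial_1 wrist recognise [([0.679, 0.031, 0.164], 0.74), ([0.669, -0.023, 0.166], 0.6), ([0.657, -0.043, 0.124], 0.55)]
vial_2 wrist spot_point [([0.692, 0.005, 0.103], 0.82), ([0.68, 0.035, 0.1], 0.77), ([0.631, -0.032, 0.111], 0.73), ([0.669, -0.026, 0.101], 0.62), ([0.644, 0.011, 0.102], 0.35)]
vial_2 wrist recognise [([0.679, 0.031, 0.164], 0.74), ([0.669, -0.023, 0.166], 0.6), ([0.657, -0.043, 0.124], 0.55)]
vial_3 wrist spot_point [([0.692, 0.005, 0.103], 0.82), ([0.68, 0.035, 0.1], 0.77), ([0.631, -0.032, 0.111], 0.73), ([0.669, -0.026, 0.101], 0.62), ([0.644, 0.011, 0.102], 0.35)]
vial_3 wrist recognise [([0.679, 0.031, 0.164], 0.74), ([0.669, -0.023, 0.166], 0.6), ([0.657, -0.043, 0.124], 0.55)]
drum wrist spot_point [([0.643, 0.007, -0.001], 0.62), ([0.466, 0.012, -0.006], 0.5), ([0.629, -0.03, 0.11], 0.48)]
drum wrist recognise [([0.633, 0.024, 0.102], 0.7)]
turntable_top wrist spot_point [([0.643, 0.01, 0.1], 0.55)]
turntable_top wrist recognise [([0.639, 0.018, 0.1], 0.58), ([0.676, 0.031, 0.165], 0.32)]
```

View pics/w1c.png

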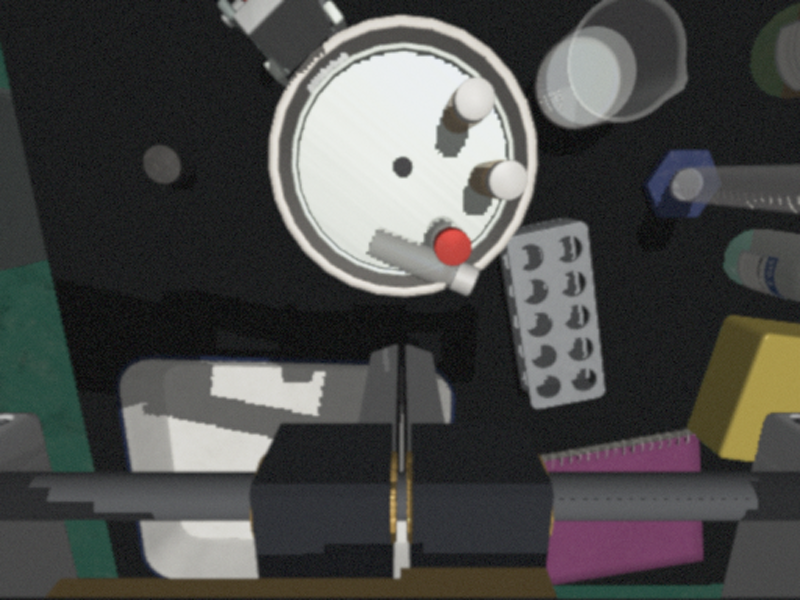

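The wrist view shows brown vials with cap tops at (474,99) and (508,179), and a red cap at (453,246). The clear vial lies from (378,247) to the cap end at (467,283), with its cap on the rim. I compute their positions next.

```bash
python3 - <<'E'
from h import *
m=robot.camera_model('wrist'); s=.64
print(plane(np.array([[474,99],[508,179],[453,246]])*s,.167,m).round(4))
print('hub',plane(np.array([[402,167]])*s,.102,m).round(4), 'drum rim',plane(np.array([[270,155],[537,155],[403,16],[403,295]])*s,.105,m).round(4))
print('lying',plane(np.array([[378,247],[467,283]])*s,.115,m).round(4),'cyl/beaker base',plane(np.array([[690,185],[585,85]])*s,.0,m).round(3))
E
```

```text
[[ 0.6765  0.0412]
 [ 0.6937  0.007 ]
 [ 0.6692 -0.0242]]
hub [[0.6448 0.013 ]] drum rim [[ 0.5673  0.0197]
 [ 0.724   0.0197]
 [ 0.6452  0.0918]
 [ 0.6455 -0.0653]]
lying [[ 0.6304 -0.033 ]
 [ 0.6845 -0.0551]] cyl/beaker base [[0.882 0.   ]
 [0.787 0.075]]
```

Emit:
{"op": "play_rows", "data": {
  "translation": [
    [0.96, 0.26, 0],
    [0.96, 0.26, 0],
    [0.96, 0.27, 0],
    [0, 0, 0],
    [0, 0, 0]
  ],
  "twist": [
    [0, 0, 0],
    [0, 0, 0],
    [0, 0, 0],
    [0, 0, 0],
    [0, 0, 0]
  ],
  "gripper": [-0.1, -0.1, -0.1, -0.1, -0.1]
}}

```text
time: 14.5
tool_pos: [0.6753, 0.0473, 0.4045]
ee_rot: [-3.141, 0.001, 1.573]
wrist_force: [-0.4, -0.6, -0.2]
width: 0.0371
finger_force: 0.0
```

Emit:
{"op": "play_rows", "data": {
  "translation": [
    [0, 0, 0.7],
    [0, 0, 0.7],
    [0, 0, 0.6],
    [0, 0, 0.2],
    [0, 0, 0]
  ],
  "twist": [
    [0, 0, 0],
    [0, 0, 0],
    [0, 0, 0],
    [0, 0, 0],
    [0, 0, 0]
  ],
  "gripper": [-0.1, -0.1, -0.1, -0.1, -0.1]
}}

```text
time: 15.0
tool_pos: [0.6749, 0.045, 0.3151]
ee_rot: [-3.138, 0.0, 1.569]
wrist_force: [-0.3, -0.1, 0.0]
width: 0.0423
finger_force: 0.0
```

Emit:
{"op": "play_rows", "data": {
  "translation": [
    [0, 0, 0],
    [0, 0, 0],
    [0, 0, 0],
    [0, 0, 0],
    [0, 0, 0],
    [0, 0, 0]
  ],
  "twist": [
    [0, 0, 0],
    [0, 0, 0],
    [0, 0, 0],
    [0, 0, 0],
    [0, 0, 0],
    [0, 0, 0]
  ],
  "gripper": [-1, -1, -1, -1, -1, -1]
}}

```text
time: 15.6
tool_pos: [0.6755, 0.0463, 0.3182]
ee_rot: [3.139, 0.0, 1.571]
wrist_force: [0.4, -0.1, 4.5]
width: 0.0178
finger_force: 29.3
```

Emit:
{"op": "play_rows", "data": {
  "translation": [
    [0, 0, 0],
    [0, 0, 0],
    [0, 0, 0],
    [-0.11, 0, 0],
    [-0.11, 0, 0],
    [0, 0, 0]
  ],
  "twist": [
    [0, 0, 0],
    [0, 0, 0],
    [0, 0, 0],
    [0, 0, 0],
    [0, 0, 0],
    [0, 0, 0]
  ],
  "gripper": [-0.1, -0.1, -0.1, -0.1, -0.1, -0.1]
}}

```text
time: 16.2
tool_pos: [0.6753, 0.0366, 0.3164]
ee_rot: [-3.141, 0.0, 1.57]
wrist_force: [0.7, -0.7, -0.2]
width: 0.0424
finger_force: 0.0
```

Emit:
{"op": "play_rows", "data": {
  "translation": [
    [0, 0, 0],
    [0, 0, 0],
    [0, 0, 0],
    [0, 0, 0],
    [0, 0, 0],
    [0, 0, 0]
  ],
  "twist": [
    [0, 0, 0],
    [0, 0, 0],
    [0, 0, 0],
    [0, 0, 0],
    [0, 0, 0],
    [0, 0, 0]
  ],
  "gripper": [-1, -1, -1, -1, -1, -1]
}}

```text
time: 16.8
tool_pos: [0.6753, 0.0375, 0.3167]
ee_rot: [3.141, -0.0, 1.571]
wrist_force: [0.6, 0.6, 0.3]
width: 0.0189
finger_force: 30.0
```

```bash
python3 - <<'E'
from h import *
im=pic('wrist','w2')
m=robot.camera_model('wrist')
cv2.imwrite('pics/w2c.png',cv2.cvtColor(cv2.resize(im,(640,480),interpolation=2),4))
rec('vial_1','wrist',6)
E
```

```text
vial_1 wrist spot_point [([0.672, -0.025, 0.1], 0.94), ([0.677, 0.034, 0.097], 0.88)]
vial_1 wrist recognise [([0.67, -0.018, 0.15], 0.84), ([0.676, 0.04, 0.156], 0.84), ([0.684, 0.007, 0.142], 0.67), ([0.685, -0.048, 0.123], 0.55)]
```

View pics/w2c.png

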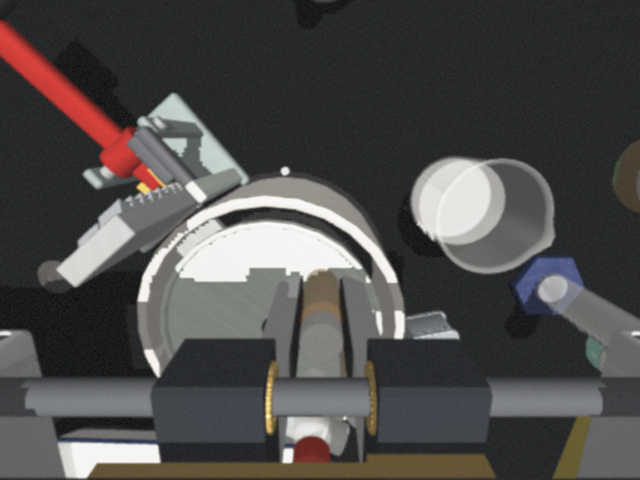

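The vial sits upright and centred between the pads at about (322,330). I lift it and carry it over the tray.

Emit:
{"op": "play_rows", "data": {
  "translation": [
    [0, 0, -0.5],
    [0, 0, -0.7],
    [0, 0, -0.7],
    [0, 0, -0.7],
    [-0.5, -0.1, 0],
    [-0.94, -0.15, 0],
    [-0.94, -0.15, 0],
    [-0.94, -0.15, 0]
  ],
  "twist": [
    [0, 0, 0],
    [0, 0, 0],
    [0, 0, 0],
    [0, 0, 0],
    [0, 0, 0],
    [0, 0, 0],
    [0, 0, 0],
    [0, 0, 0]
  ],
  "gripper": [-1, -1, -1, -1, -1, -1, -1, -1]
}}

```text
time: 17.75
tool_pos: [0.6529, -0.0964, 0.4207]
ee_rot: [3.142, 0.0, 1.572]
wrist_force: [0.9, -0.3, 0.3]
width: 0.0191
finger_force: 30.0
```

Emit:
{"op": "play_rows", "data": {
  "translation": [
    [-0.94, -0.15, 0],
    [-0.94, -0.15, 0],
    [-0.94, -0.15, 0],
    [-0.94, -0.15, 0],
    [-0.94, -0.15, 0],
    [-0.44, -0.1, 0],
    [0, 0, 0],
    [0, 0, 0]
  ],
  "twist": [
    [0, 0, 0],
    [0, 0, 0],
    [0, 0, 0],
    [0, 0, 0],
    [0, 0, 0],
    [0, 0, 0],
    [0, 0, 0],
    [0, 0, 0]
  ],
  "gripper": [-1, -1, -1, -1, -1, -1, -1, -1]
}}

```text
time: 18.55
tool_pos: [0.6195, -0.3002, 0.4206]
ee_rot: [3.141, -0.001, 1.571]
wrist_force: [0.6, 0.0, 0.0]
width: 0.0192
finger_force: 30.0
```

```bash
python3 - <<'E'
from h import *
for c in('scene','top'):
    pic(c,c+'4'); rec('tray',c)
pic('wrist','w3'); rec('vial_1','wrist')
st()
E
```

```text
tray scene spot_point [([0.547, -0.258, -0.005], 0.96)]
tray scene recognise [([0.552, -0.252, -0.002], 0.8), ([0.387, 0.319, 0.031], 0.39)]
tray top spot_point [([0.539, -0.263, 0.003], 0.69)]
tray top recognise [([0.558, -0.24, 0.003], 0.79)]
vial_1 wrist spot_point [([0.623, -0.301, 0.203], 0.58)]
vial_1 wrist recognise [([0.531, -0.246, -0.002], 0.33)]
{'time': 19.0, 'tool_pos': [0.619, -0.3, 0.421], 'ee_rot': [3.141, -0.0, 1.572], 'joint_positions': [-0.534, 0.403, 0.955, 0.0, 1.783, -0.535], 'wrist_force': [-0.36, -0.103, 0.345], 'width': 0.019, 'finger_force': 29.999}
```

Emit:
{"op": "play_rows", "data": {
  "translation": [
    [0, 0, 0.8],
    [0, 0, 1],
    [0, 0, 1],
    [0, 0, 1],
    [0, 0, 0.8],
    [0, 0, 0.36],
    [0, 0, 0],
    [0, 0, 0]
  ],
  "twist": [
    [0, 0, 0],
    [0, 0, 0],
    [0, 0, 0],
    [0, 0, 0],
    [0, 0, 0],
    [0, 0, 0],
    [0, 0, 0],
    [0, 0, 0]
  ],
  "gripper": [-1, -1, -1, -1, -1, -1, -1, -1]
}}

```text
time: 19.8
tool_pos: [0.6198, -0.3012, 0.224]
ee_rot: [3.139, 0.001, 1.571]
wrist_force: [0.1, -0.2, 0.5]
width: 0.0191
finger_force: 30.0
```

Emit:
{"op": "play_rows", "data": {
  "translation": [
    [0, 0, 0],
    [0, 0, 0],
    [0, 0, 0],
    [0, 0, -0.4],
    [0, 0, -0.9],
    [0, 0, -0.9],
    [0, 0, -1],
    [0, 0, -1]
  ],
  "twist": [
    [0, 0, 0],
    [0, 0, 0],
    [0, 0, 0],
    [0, 0, 0],
    [0, 0, 0],
    [0, 0, 0],
    [0, 0, 0],
    [0, 0, 0]
  ],
  "gripper": [-0.1, -0.1, -0.1, -0.1, -0.1, -0.1, -0.1, -0.1]
}}

```text
time: 20.6
tool_pos: [0.6189, -0.3008, 0.3935]
ee_rot: [3.14, 0.001, 1.571]
wrist_force: [0.9, -0.9, 0.2]
width: 0.0423
finger_force: 0.0
```

Emit:
{"op": "play_rows", "data": {
  "translation": [
    [0.5, 0.3, -0.5],
    [0.95, 0.2, 0],
    [0.95, 0.2, 0],
    [0.95, 0.2, 0],
    [0.95, 0.2, 0],
    [0.95, 0.2, 0],
    [0, 0, 0],
    [0, 0, 0]
  ],
  "twist": [
    [0, 0, 0],
    [0, 0, 0],
    [0, 0, 0],
    [0, 0, 0],
    [0, 0, 0],
    [0, 0, 0],
    [0, 0, 0],
    [0, 0, 0]
  ],
  "gripper": [-0.1, -0.1, -0.1, -0.1, -0.1, -0.1, -0.1, -0.1]
}}

```text
time: 21.4
tool_pos: [0.6712, -0.09, 0.4117]
ee_rot: [3.14, 0.001, 1.573]
wrist_force: [-0.2, -0.4, 0.2]
width: 0.0421
finger_force: 0.0
```

```bash
python3 - <<'E'
from h import *
st(); m=robot.camera_model('wrist')
im=pic('wrist','w4')
cv2.imwrite('pics/w4c.png',cv2.cvtColor(cv2.resize(im,(800,600),interpolation=2),4))
rec('vial_1','wrist',6); rec('turntable_top','wrist',1)
np.savez('m4',**m); st()
E
```

```text
{'time': 21.4, 'tool_pos': [0.671, -0.09, 0.412], 'ee_rot': [3.14, 0.001, 1.573], 'joint_positions': [-0.217, 0.376, 1.01, -0.001, 1.754, -0.219], 'wrist_force': [-0.199, -0.435, 0.152], 'width': 0.042, 'finger_force': 0.0}
vial_1 wrist spot_point [([0.63, -0.033, 0.112], 0.83), ([0.693, 0.002, 0.101], 0.71), ([0.672, -0.027, 0.102], 0.59)]
vial_1 wrist recognise [([0.673, -0.022, 0.164], 0.8), ([0.691, 0.002, 0.167], 0.77), ([0.657, -0.042, 0.124], 0.61), ([0.621, -0.303, 0.066], 0.5)]
turntable_top wrist spot_point [([0.643, 0.01, 0.103], 0.73)]
turntable_top wrist recognise [([0.64, 0.021, 0.104], 0.72)]
{'time': 21.65, 'tool_pos': [0.671, -0.092, 0.41], 'ee_rot': [3.142, 0.0, 1.569], 'joint_positions': [-0.221, 0.377, 1.011, -0.0, 1.753, -0.219], 'wrist_force': [0.452, 0.404, -0.148], 'width': 0.042, 'finger_force': 0.0}
```

View pics/w4c.png

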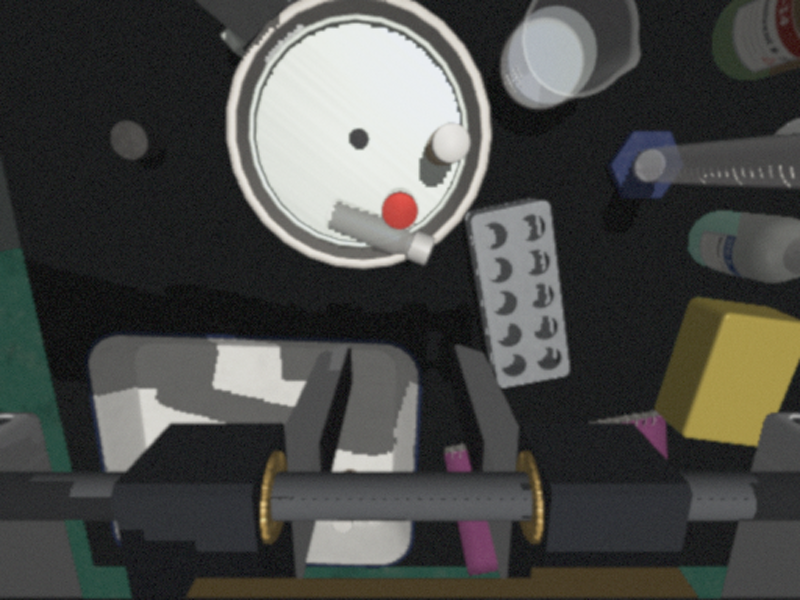

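Vial A stands in the tray. B's cap is at (450,143), C's red cap at (400,210), the lying vial runs from (334,213) to (424,250), and the hub is at (359,138).

```bash
python3 - <<'E'
from h import *
m=dict(np.load('m4.npz')); s=.64
print(plane(np.array([[450,143],[400,210]])*s,.167,m).round(4))
print('hub',plane(np.array([[359,138]])*s,.102,m).round(4),plane(np.array([[228,135],[490,135],[358,267]])*s,.105,m).round(4))
print('lying',plane(np.array([[334,213],[424,250]])*s,.115,m).round(4))
E
```

```text
[[ 0.695   0.0011]
 [ 0.6716 -0.0298]]
hub [[0.6469 0.0076]] [[ 0.5695  0.009 ]
 [ 0.725   0.0092]
 [ 0.6447 -0.0707]]
lying [[ 0.632  -0.0357]
 [ 0.6863 -0.058 ]]
```

Emit:
{"op": "play_rows", "data": {
  "translation": [
    [0.78, 0.19, 0],
    [0.78, 0.19, 0],
    [0.77, 0.18, 0],
    [0, 0, 0.6],
    [0, 0, 0.7],
    [0, 0, 0.7],
    [0, 0, 0.35],
    [0, 0, 0]
  ],
  "twist": [
    [0, 0, 0],
    [0, 0, 0],
    [0, 0, 0],
    [0, 0, 0],
    [0, 0, 0],
    [0, 0, 0],
    [0, 0, 0],
    [0, 0, 0]
  ],
  "gripper": [-0.1, -0.1, -0.1, -0.1, -0.1, -0.1, -0.1, -0.1]
}}

```text
time: 22.45
tool_pos: [0.6932, 0.0014, 0.3129]
ee_rot: [-3.136, -0.001, 1.57]
wrist_force: [-0.8, 0.4, 0.2]
width: 0.0422
finger_force: 0.0
```

Emit:
{"op": "play_rows", "data": {
  "translation": [
    [0, 0, 0],
    [0, 0, 0],
    [0, 0, 0],
    [0, 0, 0],
    [0, 0, 0],
    [0, 0, 0]
  ],
  "twist": [
    [0, 0, 0],
    [0, 0, 0],
    [0, 0, 0],
    [0, 0, 0],
    [0, 0, 0],
    [0, 0, 0]
  ],
  "gripper": [-1, -1, -1, -1, -1, -1]
}}

```text
time: 23.05
tool_pos: [0.694, 0.0022, 0.3182]
ee_rot: [3.138, 0.0, 1.571]
wrist_force: [0.7, -0.3, 5.5]
width: 0.0193
finger_force: 30.0
```

Emit:
{"op": "play_rows", "data": {
  "translation": [
    [0, 0, -0.5],
    [0, 0, -0.7],
    [0, 0, -0.7],
    [0, 0, -0.7],
    [-0.5, -0.25, 0],
    [-0.94, -0.465, 0],
    [-0.94, -0.465, 0],
    [-0.94, -0.465, 0]
  ],
  "twist": [
    [0, 0, 0],
    [0, 0, 0],
    [0, 0, 0],
    [0, 0, 0],
    [0, 0, 0],
    [0, 0, 0],
    [0, 0, 0],
    [0, 0, 0]
  ],
  "gripper": [-1, -1, -1, -1, -1, -1, -1, -1]
}}

```text
time: 23.85
tool_pos: [0.6271, -0.1314, 0.4194]
ee_rot: [-3.14, -0.001, 1.572]
wrist_force: [0.7, -0.2, 0.3]
width: 0.019
finger_force: 30.0
```

Emit:
{"op": "play_rows", "data": {
  "translation": [
    [-0.94, -0.465, 0],
    [-0.94, -0.465, 0],
    [-0.94, -0.465, 0],
    [-0.94, -0.465, 0],
    [-0.47, -0.22, 0],
    [0, 0, 0],
    [0, 0, 0]
  ],
  "twist": [
    [0, 0, 0],
    [0, 0, 0],
    [0, 0, 0],
    [0, 0, 0],
    [0, 0, 0],
    [0, 0, 0],
    [0, 0, 0]
  ],
  "gripper": [-1, -1, -1, -1, -1, -1, -1]
}}

```text
time: 24.55
tool_pos: [0.5447, -0.2997, 0.4196]
ee_rot: [-3.141, -0.002, 1.57]
wrist_force: [0.7, 0.5, -0.5]
width: 0.019
finger_force: 30.0
```

```bash
python3 - <<'E'
from h import *
for c in('scene','top'):
    pic(c,c+'5'); rec('tray',c); rec('vial_1',c,6)
st()
E
```

```text
tray scene spot_point [([0.548, -0.26, -0.004], 0.72)]
tray scene recognise [([0.545, -0.255, -0.004], 0.68), ([0.522, 0.155, 0.095], 0.57)]
vial_1 scene spot_point [([0.635, -0.033, 0.112], 0.76), ([0.542, -0.3, 0.201], 0.68), ([0.673, -0.031, 0.097], 0.61), ([0.623, -0.302, 0.004], 0.43)]
vial_1 scene recognise [([0.667, -0.036, 0.143], 0.7), ([0.655, -0.048, 0.119], 0.53), ([0.616, -0.305, 0.049], 0.45), ([0.539, -0.305, 0.234], 0.39)]
tray top spot_point [([0.542, -0.26, -0.0], 0.73), ([0.622, -0.038, 0.111], 0.34)]
tray top recognise [([0.546, -0.253, 0.001], 0.81)]
vial_1 top spot_point [([0.623, -0.303, 0.003], 0.47), ([0.672, -0.028, 0.101], 0.43), ([0.678, 0.239, -0.002], 0.38), ([0.544, -0.296, 0.206], 0.37)]
vial_1 top recognise [([0.622, -0.297, 0.052], 0.48), ([0.652, -0.045, 0.123], 0.41), ([0.542, -0.289, 0.245], 0.36)]
{'time': 25.05, 'tool_pos': [0.545, -0.299, 0.42], 'ee_rot': [3.142, -0.0, 1.571], 'joint_positions': [-0.594, 0.246, 1.158, 0.0, 1.738, -0.594], 'wrist_force': [0.07, -0.745, -0.119], 'width': 0.019, 'finger_force': 30.0}
```

Emit:
{"op": "play_rows", "data": {
  "translation": [
    [0, 0, 0.8],
    [0, 0, 1],
    [0, 0, 1],
    [0, 0, 1],
    [0, 0, 0.8],
    [0, 0, 0.32],
    [0, 0, 0],
    [0, 0, 0]
  ],
  "twist": [
    [0, 0, 0],
    [0, 0, 0],
    [0, 0, 0],
    [0, 0, 0],
    [0, 0, 0],
    [0, 0, 0],
    [0, 0, 0],
    [0, 0, 0]
  ],
  "gripper": [-1, -1, -1, -1, -1, -1, -1, -1]
}}

```text
time: 25.85
tool_pos: [0.5453, -0.3001, 0.2253]
ee_rot: [3.139, 0.002, 1.571]
wrist_force: [-0.1, -0.8, -0.2]
width: 0.0192
finger_force: 30.0
```

Emit:
{"op": "play_rows", "data": {
  "translation": [
    [0, 0, 0],
    [0, 0, 0],
    [0, 0, 0],
    [0, 0, -0.4],
    [0, 0, -0.9],
    [0, 0, -1],
    [0, 0, -1],
    [0, 0, -1]
  ],
  "twist": [
    [0, 0, 0],
    [0, 0, 0],
    [0, 0, 0],
    [0, 0, 0],
    [0, 0, 0],
    [0, 0, 0],
    [0, 0, 0],
    [0, 0, 0]
  ],
  "gripper": [-0.1, -0.1, -0.1, -0.1, -0.1, -0.1, -0.1, -0.1]
}}

```text
time: 26.65
tool_pos: [0.5443, -0.2995, 0.3988]
ee_rot: [3.14, 0.001, 1.571]
wrist_force: [0.4, 0.2, 0.1]
width: 0.0426
finger_force: 0.0
```

Emit:
{"op": "play_rows", "data": {
  "translation": [
    [0.5, 0.3, -0.5],
    [0.97, 0.45, 0],
    [0.97, 0.45, 0],
    [0.97, 0.45, 0],
    [0.97, 0.45, 0],
    [0.97, 0.45, 0],
    [0.97, 0.45, 0],
    [0.46, 0.15, 0]
  ],
  "twist": [
    [0, 0, 0],
    [0, 0, 0],
    [0, 0, 0],
    [0, 0, 0],
    [0, 0, 0],
    [0, 0, 0],
    [0, 0, 0],
    [0, 0, 0]
  ],
  "gripper": [-0.2, -0.2, -0.2, -0.2, -0.2, -0.2, -0.2, -0.2]
}}

```text
time: 27.45
tool_pos: [0.6713, -0.0251, 0.4167]
ee_rot: [3.14, -0.001, 1.574]
wrist_force: [-0.6, -0.2, 0.1]
width: 0.0377
finger_force: 0.0
```

Emit:
{"op": "play_rows", "data": {
  "translation": [
    [0, 0, 0],
    [0, 0, 0],
    [0, 0, 0],
    [0, 0, 0],
    [0, 0, 0],
    [0, 0, 0]
  ],
  "twist": [
    [0, 0, 0.97],
    [0, 0, 0.97],
    [0, 0, 0.97],
    [0, 0, 0.98],
    [0, 0, 0],
    [0, 0, 0]
  ],
  "gripper": [-0.2, -0.2, -0.2, -0.2, -0.2, -0.2]
}}

```text
time: 28.05
tool_pos: [0.6704, -0.029, 0.4163]
ee_rot: [3.141, -0.0, 1.183]
wrist_force: [0.4, 0.3, -0.7]
width: 0.0376
finger_force: 0.0
```

```bash
python3 - <<'E'
from h import *
st()
pic('scene','scene6'); rec('vial_1','scene',6)
E
```

```text
{'time': 28.05, 'tool_pos': [0.67, -0.029, 0.416], 'ee_rot': [3.141, -0.0, 1.183], 'joint_positions': [-0.128, 0.361, 1.02, -0.0, 1.759, 0.26], 'wrist_force': [0.417, 0.311, -0.738], 'width': 0.038, 'finger_force': 0.0}
vial_1 scene spot_point [([0.562, -0.306, 0.01], 0.75), ([0.652, -0.314, 0.013], 0.68), ([0.672, -0.032, 0.102], 0.64)]
vial_1 scene recognise [([0.655, -0.049, 0.12], 0.69), ([0.531, -0.291, 0.018], 0.62), ([0.665, -0.034, 0.146], 0.59), ([0.672, -0.323, 0.036], 0.54)]
```

```bash
python3 - <<'E'
from h import *
im=cv2.imread('pics/scene6.png')
cv2.imwrite('pics/s6c.png',cv2.resize(im[150:360,230:450],None,fx=2.8,fy=2.8,interpolation=2))
rec('tray','scene',2)
E
```

```text
tray scene spot_point [([0.573, -0.268, -0.002], 0.88)]
tray scene recognise [([0.579, -0.26, -0.001], 0.6)]
```

View pics/s6c.png

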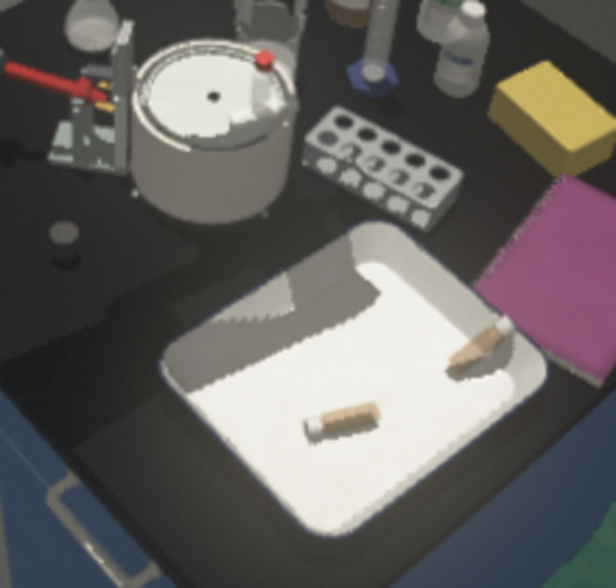

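The tray was knocked to about (0.573,-0.265). Both brown vials toppled but are still inside it, at (342,422) and (480,350) in the crop. Next is the red-capped vial.

Emit:
{"op": "play_rows", "data": {
  "translation": [
    [0, 0, 0.7],
    [0, 0, 0.7],
    [0, 0, 0.6],
    [0, 0, 0.23],
    [0, 0, 0]
  ],
  "twist": [
    [0, 0, 0],
    [0, 0, 0],
    [0, 0, 0],
    [0, 0, 0],
    [0, 0, 0]
  ],
  "gripper": [-0.2, -0.2, -0.2, -0.2, -0.2]
}}

```text
time: 28.8
tool_pos: [0.6704, -0.0285, 0.3242]
ee_rot: [-3.138, 0.001, 1.182]
wrist_force: [-1.0, -0.0, -1.6]
width: 0.0376
finger_force: 0.0
```

Emit:
{"op": "play_rows", "data": {
  "translation": [
    [0, 0, 0],
    [0, 0, 0],
    [0, 0, 0],
    [0, 0, 0],
    [0, 0, 0],
    [0, 0, 0]
  ],
  "twist": [
    [0, 0, 0],
    [0, 0, 0],
    [0, 0, 0],
    [0, 0, 0],
    [0, 0, 0],
    [0, 0, 0]
  ],
  "gripper": [-1, -1, -1, -1, -1, -1]
}}

```text
time: 29.4
tool_pos: [0.6709, -0.0286, 0.3281]
ee_rot: [3.138, -0.001, 1.182]
wrist_force: [-0.2, 0.0, 6.1]
width: 0.0194
finger_force: 30.0
```

Emit:
{"op": "play_rows", "data": {
  "translation": [
    [0, 0, -0.5],
    [0, 0, -0.7],
    [0, 0, -0.7],
    [0, 0, -0.35],
    [0, 0, 0],
    [0, 0, 0],
    [0, 0, 0],
    [0, 0, 0]
  ],
  "twist": [
    [0, 0, 0],
    [0, 0, 0],
    [0, 0, 0],
    [0, 0, 0],
    [0, 0, -0.97],
    [0, 0, -0.97],
    [0, 0, -0.97],
    [0, 0, -0.98]
  ],
  "gripper": [-1, -1, -1, -1, -1, -1, -1, -1]
}}

```text
time: 30.2
tool_pos: [0.6707, -0.0286, 0.4148]
ee_rot: [-3.139, -0.0, 1.575]
wrist_force: [0.4, 0.4, 0.2]
width: 0.019
finger_force: 30.0
```

Emit:
{"op": "play_rows", "data": {
  "translation": [
    [0, 0, 0],
    [-0.955, -0.355, 0],
    [-0.955, -0.355, 0],
    [-0.955, -0.355, 0],
    [-0.955, -0.355, 0],
    [-0.955, -0.355, 0],
    [0, 0, 0],
    [0, 0, 0]
  ],
  "twist": [
    [0, 0, 0],
    [0, 0, 0],
    [0, 0, 0],
    [0, 0, 0],
    [0, 0, 0],
    [0, 0, 0],
    [0, 0, 0],
    [0, 0, 0]
  ],
  "gripper": [-1, -1, -1, -1, -1, -1, -1, -1]
}}

```text
time: 31.0
tool_pos: [0.5994, -0.2204, 0.4156]
ee_rot: [-3.141, -0.001, 1.567]
wrist_force: [-0.4, 0.1, 0.5]
width: 0.0193
finger_force: 30.0
```

```bash
python3 - <<'E'
from h import *
for c in('scene','top'):
    pic(c,c+'7'); rec('tray',c); rec('vial_1',c,6)
st()
E
```

```text
tray scene spot_point [([0.571, -0.267, -0.004], 0.72)]
tray scene recognise [([0.579, -0.26, -0.006], 0.75), ([0.525, 0.151, 0.095], 0.75)]
vial_1 scene spot_point [([0.638, -0.007, 0.111], 0.61), ([0.56, -0.304, 0.009], 0.57), ([0.652, -0.315, 0.012], 0.46), ([0.604, -0.225, 0.184], 0.41)]
vial_1 scene recognise [([0.53, -0.296, 0.018], 0.63), ([0.659, -0.03, 0.119], 0.46), ([0.6, -0.231, 0.215], 0.41)]
tray top spot_point []
tray top recognise [([0.571, -0.217, 0.0], 0.75)]
vial_1 top spot_point [([0.635, -0.009, 0.111], 0.49), ([0.6, -0.219, 0.185], 0.45)]
vial_1 top recognise [([0.655, -0.027, 0.122], 0.45)]
{'time': 31.5, 'tool_pos': [0.6, -0.219, 0.416], 'ee_rot': [3.142, -0.0, 1.572], 'joint_positions': [-0.439, 0.286, 1.117, 0.0, 1.739, -0.44], 'wrist_force': [-0.57, -0.29, -0.52], 'width': 0.019, 'finger_force': 30.0}
```

Emit:
{"op": "play_rows", "data": {
  "translation": [
    [0, 0, 0.8],
    [0, 0, 1],
    [0, 0, 1],
    [0, 0, 1],
    [0, 0, 0.5],
    [0, 0, 0.2],
    [0, 0, 0],
    [0, 0, 0]
  ],
  "twist": [
    [0, 0, 0],
    [0, 0, 0],
    [0, 0, 0],
    [0, 0, 0],
    [0, 0, 0],
    [0, 0, 0],
    [0, 0, 0],
    [0, 0, 0]
  ],
  "gripper": [-1, -1, -1, -1, -1, -1, -1, -1]
}}

```text
time: 32.3
tool_pos: [0.6003, -0.2198, 0.2381]
ee_rot: [3.139, 0.001, 1.571]
wrist_force: [0.2, -0.3, -0.6]
width: 0.0188
finger_force: 30.0
```

Emit:
{"op": "play_rows", "data": {
  "translation": [
    [0, 0, 0],
    [0, 0, 0],
    [0, 0, 0],
    [0, 0, -0.4],
    [0, 0, -0.9],
    [0, 0, -1],
    [0, 0, -1],
    [0, 0, -1]
  ],
  "twist": [
    [0, 0, 0],
    [0, 0, 0],
    [0, 0, 0],
    [0, 0, 0],
    [0, 0, 0],
    [0, 0, 0],
    [0, 0, 0],
    [0, 0, 0]
  ],
  "gripper": [-0.1, -0.1, -0.1, -0.1, -0.1, -0.1, -0.1, -0.1]
}}

```text
time: 33.1
tool_pos: [0.5992, -0.2194, 0.4116]
ee_rot: [3.14, 0.001, 1.571]
wrist_force: [0.5, -0.4, 0.9]
width: 0.0422
finger_force: 0.0
```

Emit:
{"op": "play_rows", "data": {
  "translation": [
    [0.9, 0.45, 0],
    [0.9, 0.45, 0],
    [0.9, 0.45, 0],
    [0, 0, 0],
    [0, 0, 0],
    [0, 0, 0]
  ],
  "twist": [
    [0, 0, 0],
    [0, 0, 0],
    [0, 0, 0],
    [0, 0, 0],
    [0, 0, 0],
    [0, 0, 0]
  ],
  "gripper": [-0.1, -0.1, -0.1, -0.1, -0.1, -0.1]
}}

```text
time: 33.7
tool_pos: [0.6533, -0.1124, 0.4091]
ee_rot: [3.141, 0.001, 1.57]
wrist_force: [-0.7, -0.4, -0.0]
width: 0.0423
finger_force: 0.0
```

```bash
python3 - <<'E'
from h import *
st(); m=robot.camera_model('wrist')
im=pic('wrist','w8')
cv2.imwrite('pics/w8c.png',cv2.cvtColor(cv2.resize(im,(800,600),interpolation=2),4))
rec('vial_1','wrist',6); rec('turntable_top','wrist',1)
np.savez('m8',**m)
E
```

```text
{'time': 33.7, 'tool_pos': [0.653, -0.112, 0.409], 'ee_rot': [3.141, 0.001, 1.57], 'joint_positions': [-0.256, 0.342, 1.059, -0.001, 1.739, -0.255], 'wrist_force': [-0.706, -0.401, -0.012], 'width': 0.042, 'finger_force': 0.0}
vial_1 wrist spot_point [([0.638, -0.007, 0.112], 0.68), ([0.602, -0.217, 0.002], 0.65)]
vial_1 wrist recognise [([0.664, -0.023, 0.121], 0.78), ([0.608, -0.215, 0.045], 0.44)]
turntable_top wrist spot_point [([0.645, 0.009, 0.099], 0.64)]
turntable_top wrist recognise [([0.642, 0.016, 0.1], 0.96)]
```

View pics/w8c.png

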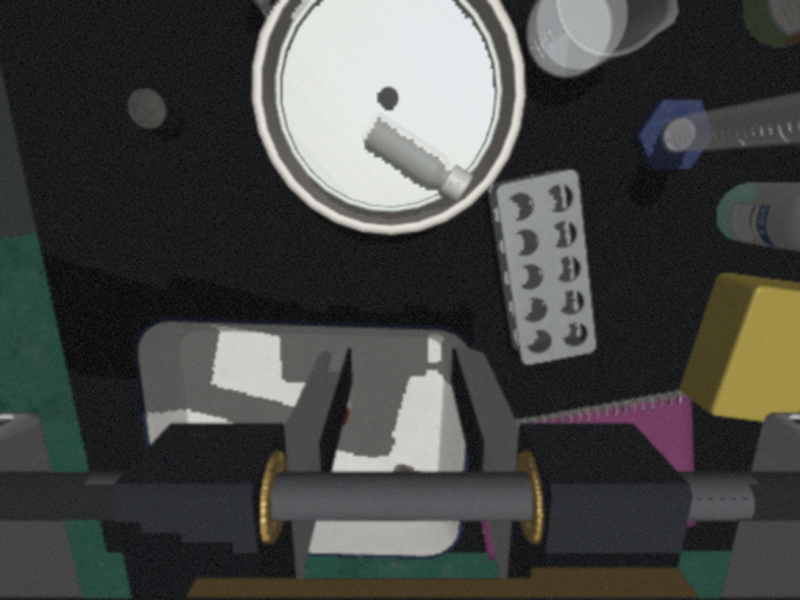

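The lying vial is clear now, with its base at (376,137) and its cap end at (462,184).

```bash
python3 - <<'E'
from h import *
m=dict(np.load('m8.npz')); s=.64
p=plane(np.array([[376,137],[462,184]])*s,.115,m); print(p.round(4),'hub',plane(np.array([[388,98]])*s,.102,m).round(4))
d=p[1]-p[0]; print(np.linalg.norm(d),np.degrees(np.arctan2(d[1],d[0])), p[0]+.45*d)
E
```

```text
[[ 0.64   -0.0151]
 [ 0.6898 -0.0411]] hub [[0.6467 0.0072]]
0.05614634047172543 -27.552125193164805 [ 0.66242358 -0.026787  ]
```

Emit:
{"op": "play_rows", "data": {
  "translation": [
    [0.8, 0.07, 0],
    [0.8, 0.08, 0],
    [0.58, 0.07, 0],
    [0, 0, 0],
    [0, 0, 0],
    [0, 0, 0],
    [0, 0, 0],
    [0, 0, 0]
  ],
  "twist": [
    [0, 0, 0],
    [0, 0, 0],
    [0, 0, 0],
    [0, 0, -0.99],
    [0, 0, -0.99],
    [0, 0, -0.99],
    [0, 0, -0.99],
    [0, 0, -0.99]
  ],
  "gripper": [-0.2, -0.2, -0.2, -0.2, -0.2, -0.2, -0.2, -0.2]
}}

```text
time: 34.75
tool_pos: [0.6624, -0.025, 0.4083]
ee_rot: [-3.142, -0.0, 2.069]
wrist_force: [-0.2, -0.9, -0.4]
width: 0.0372
finger_force: 0.0
```

Emit:
{"op": "play_rows", "data": {
  "translation": [
    [0, 0, 0],
    [0, 0, 0],
    [0, 0, 0],
    [0, 0, 0],
    [0, 0, 0],
    [0, 0, 0],
    [0, 0, 0],
    [0, 0, 0]
  ],
  "twist": [
    [0, 0, -0.99],
    [0, 0, -0.99],
    [0, 0, -0.99],
    [0, 0, -0.99],
    [0, 0, -0.99],
    [0, 0, -0.99],
    [0, 0, 0],
    [0, 0, 0]
  ],
  "gripper": [-0.2, -0.2, -0.2, -0.2, -0.2, -0.2, -0.2, -0.2]
}}

```text
time: 35.55
tool_pos: [0.6624, -0.0248, 0.4083]
ee_rot: [3.142, -0.0, 2.657]
wrist_force: [-0.3, -0.1, -0.1]
width: 0.0376
finger_force: 0.0
```

```bash
python3 - <<'E'
from h import *
st(); 
im=pic('wrist','w9')
rec('vial_1','wrist',6); rec('turntable_top','wrist',1)
E
```

```text
{'time': 35.55, 'tool_pos': [0.662, -0.025, 0.408], 'ee_rot': [3.142, -0.0, 2.657], 'joint_positions': [-0.123, 0.343, 1.06, 0.0, 1.739, -1.209], 'wrist_force': [-0.259, -0.092, -0.096], 'width': 0.038, 'finger_force': 0.0}
vial_1 wrist spot_point [([0.562, -0.304, 0.015], 0.92), ([0.638, -0.008, 0.115], 0.81), ([0.65, -0.317, 0.007], 0.64), ([0.601, -0.218, -0.0], 0.56)]
vial_1 wrist recognise [([0.603, -0.213, 0.05], 0.85), ([0.533, -0.286, 0.022], 0.67), ([0.674, -0.318, 0.034], 0.57), ([0.662, -0.019, 0.121], 0.56)]
turntable_top wrist spot_point [([0.645, 0.012, 0.099], 0.83)]
turntable_top wrist recognise [([0.636, 0.015, 0.102], 0.97)]
```

Emit:
{"op": "play_rows", "data": {
  "translation": [
    [0, 0, 0.7],
    [0, 0, 0.7],
    [0, 0, 0.6],
    [0, 0, 0.3],
    [0, 0, 0.2],
    [0, 0, 0],
    [0, 0, 0]
  ],
  "twist": [
    [0, 0, 0],
    [0, 0, 0],
    [0, 0, 0],
    [0, 0, 0],
    [0, 0, 0],
    [0, 0, 0],
    [0, 0, 0]
  ],
  "gripper": [-0.2, -0.2, -0.2, -0.2, -0.2, -0.2, -0.2]
}}

```text
time: 36.5
tool_pos: [0.6628, -0.0244, 0.3097]
ee_rot: [3.141, 0.002, 2.66]
wrist_force: [0.2, 0.4, -0.2]
width: 0.0374
finger_force: 0.0
```

Emit:
{"op": "play_rows", "data": {
  "translation": [
    [0, 0, 0],
    [0, 0, 0],
    [0, 0, 0],
    [0, 0, 0],
    [0, 0, 0],
    [0, 0, 0]
  ],
  "twist": [
    [0, 0, 0],
    [0, 0, 0],
    [0, 0, 0],
    [0, 0, 0],
    [0, 0, 0],
    [0, 0, 0]
  ],
  "gripper": [-1, -1, -1, -1, -1, -1]
}}

```text
time: 37.1
tool_pos: [0.6626, -0.0244, 0.3091]
ee_rot: [3.141, 0.001, 2.66]
wrist_force: [0.0, -0.4, 2.9]
width: 0.0193
finger_force: 29.4
```

Emit:
{"op": "play_rows", "data": {
  "translation": [
    [0, 0, -0.5],
    [0, 0, -0.7],
    [0, 0, -0.5],
    [0.15, -1, 0],
    [0.15, -1, 0],
    [0.15, -1, 0],
    [0.15, -1, 0],
    [0.15, -1, 0]
  ],
  "twist": [
    [0, 0, 0],
    [0, 0, 0],
    [0, 0, 0],
    [0, 0, 0],
    [0, 0, 0],
    [0, 0, 0],
    [0, 0, 0],
    [0, 0, 0]
  ],
  "gripper": [-1, -1, -1, -1, -1, -1, -1, -1]
}}

```text
time: 37.9
tool_pos: [0.5421, -0.1887, 0.3757]
ee_rot: [3.141, -0.001, 2.66]
wrist_force: [-0.1, -0.9, 1.1]
width: 0.019
finger_force: 29.4
```

Emit:
{"op": "play_rows", "data": {
  "translation": [
    [0.15, -1, 0],
    [0, 0, 0],
    [0, 0, 0],
    [0, 0, 0]
  ],
  "twist": [
    [0, 0, 0],
    [0, 0, 0],
    [0, 0, 0],
    [0, 0, 0]
  ],
  "gripper": [-1, -1, -1, -1]
}}

```text
time: 38.3
tool_pos: [0.5198, -0.2197, 0.376]
ee_rot: [3.141, -0.0, 2.661]
wrist_force: [-0.0, 0.0, 0.1]
width: 0.019
finger_force: 29.4
```

```bash
python3 - <<'E'
from h import *
for c in('scene',):
    pic(c,c+'10'); rec('tray',c); rec('vial_1',c,6)
st()
E
```

```text
tray scene spot_point [([0.572, -0.265, -0.005], 0.67)]
tray scene recognise [([0.574, -0.263, -0.004], 0.6), ([0.589, 0.028, 0.092], 0.2)]
vial_1 scene spot_point [([0.495, -0.203, 0.175], 0.64), ([0.653, -0.315, 0.014], 0.55), ([0.562, -0.304, 0.009], 0.46), ([0.604, -0.225, -0.003], 0.43)]
vial_1 scene recognise [([0.597, -0.228, 0.043], 0.71), ([0.526, -0.294, 0.018], 0.67), ([0.671, -0.325, 0.036], 0.48), ([0.503, -0.213, 0.186], 0.4)]
{'time': 38.55, 'tool_pos': [0.52, -0.22, 0.376], 'ee_rot': [3.141, -0.0, 2.662], 'joint_positions': [-0.5, 0.126, 1.384, 0.0, 1.631, -1.591], 'wrist_force': [0.211, -0.563, 0.525], 'width': 0.019, 'finger_force': 29.425}
```

Emit:
{"op": "play_rows", "data": {
  "translation": [
    [0, 0, 0.8],
    [0, 0, 1],
    [0, 0, 1],
    [0, 0, 0.8],
    [0, 0, 0.45],
    [0, 0, 0],
    [0, 0, 0]
  ],
  "twist": [
    [0, 0, 0],
    [0, 0, 0],
    [0, 0, 0],
    [0, 0, 0],
    [0, 0, 0],
    [0, 0, 0],
    [0, 0, 0]
  ],
  "gripper": [-1, -1, -1, -1, -1, -1, -1]
}}

```text
time: 39.25
tool_pos: [0.5198, -0.2201, 0.2146]
ee_rot: [3.142, 0.0, 2.66]
wrist_force: [0.1, -0.3, 0.9]
width: 0.019
finger_force: 29.9
```

Emit:
{"op": "play_rows", "data": {
  "translation": [
    [0, 0, 0],
    [0, 0, 0],
    [0, 0, 0],
    [0, 0, -0.4],
    [0, 0, -0.9],
    [0, 0, -1],
    [0, 0, -1],
    [0, 0, -1]
  ],
  "twist": [
    [0, 0, 0],
    [0, 0, 0],
    [0, 0, 0],
    [0, 0, 0],
    [0, 0, 0],
    [0, 0, 0],
    [0, 0, 0],
    [0, 0, 0]
  ],
  "gripper": [-0.2, -0.2, -0.2, -0.2, -0.2, -0.2, -0.2, -0.2]
}}

```text
time: 40.05
tool_pos: [0.519, -0.2202, 0.3886]
ee_rot: [3.142, 0.001, 2.66]
wrist_force: [-0.2, 1.1, -0.5]
width: 0.0378
finger_force: 0.0
```

Emit:
{"op": "play_rows", "data": {
  "translation": [
    [0, 0, 0],
    [0, 0, 0],
    [0, 0, 0],
    [0, 0, 0],
    [0, 0, 0],
    [0, 0, 0],
    [0, 0, 0],
    [0, 0, 0]
  ],
  "twist": [
    [0, 0, 1],
    [0, 0, 1],
    [0, 0, 1],
    [0, 0, 1],
    [0, 0, 1],
    [0, 0, 1],
    [0, 0, 1],
    [0, 0, 1]
  ],
  "gripper": [1, 1, 1, 1, 1, 1, 1, 1]
}}

```text
time: 40.85
tool_pos: [0.5192, -0.2204, 0.3869]
ee_rot: [3.141, 0.001, 1.856]
wrist_force: [-0.6, -0.8, 0.5]
width: 0.0934
finger_force: 0.0
```

Emit:
{"op": "play_rows", "data": {
  "translation": [
    [0, 0, 0],
    [0, 0, 0],
    [0, 0, 0],
    [0, 0, 0],
    [0.95, -0.22, 0],
    [0.95, -0.22, 0],
    [0.95, -0.22, 0],
    [0.95, -0.22, 0]
  ],
  "twist": [
    [0, 0, 1],
    [0, 0, 1],
    [0, 0, 0.89],
    [0, 0, 0],
    [0, 0, 0],
    [0, 0, 0],
    [0, 0, 0],
    [0, 0, 0]
  ],
  "gripper": [1, 1, 1, 1, 1, 1, 1, 1]
}}

```text
time: 41.65
tool_pos: [0.4835, -0.0671, 0.3867]
ee_rot: [3.141, -0.0, 1.572]
wrist_force: [-0.7, 0.4, 0.0]
width: 0.0937
finger_force: 0.0
```

Emit:
{"op": "play_rows", "data": {
  "translation": [
    [0.95, -0.22, 0],
    [0.95, -0.22, 0],
    [0.95, -0.22, 0],
    [0.95, -0.22, 0],
    [0.95, -0.22, 0],
    [0.95, -0.22, 0],
    [0, 0, 0],
    [0, 0, 0]
  ],
  "twist": [
    [0, 0, 0],
    [0, 0, 0],
    [0, 0, 0],
    [0, 0, 0],
    [0, 0, 0],
    [0, 0, 0],
    [0, 0, 0],
    [0, 0, 0]
  ],
  "gripper": [1, 1, 1, 1, 1, 1, 1, 1]
}}

```text
time: 42.45
tool_pos: [0.4311, 0.1601, 0.3866]
ee_rot: [3.141, 0.001, 1.574]
wrist_force: [-0.1, -0.7, 0.4]
width: 0.0941
finger_force: 0.0
```

```bash
python3 - <<'E'
from h import *
st(); im=pic('scene','scene11'); rec('vial_1','scene',6); rec('tray','scene',1); rec('cold_pack','scene',2)
pic('wrist','w11'); m=robot.camera_model('wrist'); np.savez('m11',**m); rec('cold_pack','wrist',2)
a=cv2.imread('pics/w11.png'); b=cv2.imread('pics/scene11.png')[200:350,260:430]
b=cv2.resize(b,None,fx=384/150,fy=384/150); cv2.imwrite('pics/c11.png',cv2.resize(np.hstack([a,b]),(800,int(800*384/(512+b.shape[1])))))
E
```

```text
{'time': 42.45, 'tool_pos': [0.431, 0.16, 0.387], 'ee_rot': [3.141, 0.001, 1.574], 'joint_positions': [0.232, -0.111, 1.603, -0.001, 1.649, 0.229], 'wrist_force': [-0.077, -0.717, 0.402], 'width': 0.094, 'finger_force': 0.0}
vial_1 scene spot_point [([0.56, -0.306, 0.008], 0.75), ([0.603, -0.222, -0.001], 0.57), ([0.65, -0.316, 0.009], 0.54), ([0.494, -0.208, 0.012], 0.45)]
vial_1 scene recognise [([0.598, -0.229, 0.041], 0.73), ([0.519, -0.225, 0.017], 0.66), ([0.672, -0.326, 0.037], 0.56), ([0.527, -0.295, 0.016], 0.49), ([0.462, 0.453, 0.053], 0.27)]
tray scene spot_point [([0.574, -0.271, -0.004], 0.94)]
tray scene recognise [([0.58, -0.26, -0.002], 0.84)]
cold_pack scene spot_point [([0.392, 0.332, -0.003], 0.56), ([0.681, 0.238, 0.002], 0.56)]
cold_pack scene recognise [([0.389, 0.321, 0.033], 0.86), ([0.462, 0.454, 0.052], 0.35)]
cold_pack wrist spot_point [([0.39, 0.33, 0.002], 0.71)]
cold_pack wrist recognise [([0.468, 0.015, 0.024], 0.59)]
```

View pics/c11.png

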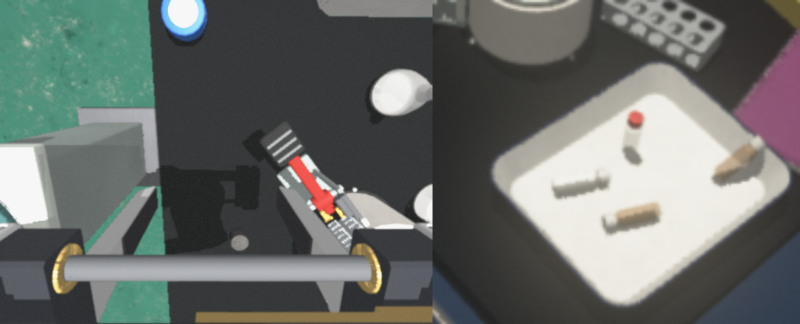

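All four vials are in the tray (right panel): three lying and the red-capped one standing. The cold pack shows at (184,13) in the left panel and the networks place it at (0.391, 0.330). I fetch it now.

Emit:
{"op": "play_rows", "data": {
  "translation": [
    [0.85, -0.2, 0],
    [0.85, -0.2, 0],
    [0.85, -0.2, 0],
    [0.85, -0.2, 0],
    [0.85, -0.2, 0],
    [0, 0, 0],
    [0, 0, 0]
  ],
  "twist": [
    [0, 0, 0],
    [0, 0, 0],
    [0, 0, 0],
    [0, 0, 0],
    [0, 0, 0],
    [0, 0, 0],
    [0, 0, 0]
  ],
  "gripper": [1, 1, 1, 1, 1, 1, 1]
}}

```text
time: 43.65
tool_pos: [0.3913, 0.3299, 0.386]
ee_rot: [-3.141, 0.001, 1.572]
wrist_force: [0.3, 0.2, 0.2]
width: 0.094
finger_force: 0.0
```

Emit:
{"op": "play_rows", "data": {
  "translation": [
    [0, 0, 0.9],
    [0, 0, 1],
    [0, 0, 1],
    [0, 0, 0.9],
    [0, 0, 0.5],
    [0, 0, 0.27],
    [0, 0, 0],
    [0, 0, 0]
  ],
  "twist": [
    [0, 0, 0],
    [0, 0, 0],
    [0, 0, 0],
    [0, 0, 0],
    [0, 0, 0],
    [0, 0, 0],
    [0, 0, 0],
    [0, 0, 0]
  ],
  "gripper": [1, 1, 1, 1, 1, 1, 1, 1]
}}

```text
time: 44.45
tool_pos: [0.3922, 0.3294, 0.2048]
ee_rot: [3.14, -0.001, 1.57]
wrist_force: [0.2, -0.7, 0.2]
width: 0.0941
finger_force: 0.0
```

Emit:
{"op": "play_rows", "data": {
  "translation": [
    [0, 0, 0],
    [0, 0, 0],
    [0, 0, 0],
    [0, 0, 0],
    [0, 0, 0],
    [0, 0, 0],
    [0, 0, 0],
    [0, 0, 0]
  ],
  "twist": [
    [0, 0, 0],
    [0, 0, 0],
    [0, 0, 0],
    [0, 0, 0],
    [0, 0, 0],
    [0, 0, 0],
    [0, 0, 0],
    [0, 0, 0]
  ],
  "gripper": [-1, -1, -1, -1, -1, -1, -1, -1]
}}

```text
time: 45.25
tool_pos: [0.3914, 0.3297, 0.2036]
ee_rot: [3.142, -0.0, 1.571]
wrist_force: [-0.7, 0.5, 1.5]
width: 0.0534
finger_force: 30.0
```

Emit:
{"op": "play_rows", "data": {
  "translation": [
    [0, 0, -0.5],
    [0, 0, -0.9],
    [0, 0, -0.9],
    [0, 0, -0.9],
    [0, 0, -0.9],
    [0, 0, -0.4],
    [-0.4, 0.32, 0],
    [-0.8, 0.634, 0]
  ],
  "twist": [
    [0, 0, 0],
    [0, 0, 0],
    [0, 0, 0],
    [0, 0, 0],
    [0, 0, 0],
    [0, 0, 0],
    [0, 0, 0],
    [0, 0, 0]
  ],
  "gripper": [-1, -1, -1, -1, -1, -1, -1, -1]
}}

```text
time: 46.05
tool_pos: [0.4289, 0.2825, 0.3841]
ee_rot: [3.141, -0.002, 1.575]
wrist_force: [1.5, -0.4, -1.6]
width: 0.053
finger_force: 30.0
```

Emit:
{"op": "play_rows", "data": {
  "translation": [
    [-0.8, 0.634, 0],
    [-0.8, 0.634, 0],
    [-0.8, 0.634, 0],
    [-0.8, 0.634, 0],
    [-0.8, 0.634, 0],
    [-0.8, 0.634, 0],
    [-0.8, 0.634, 0],
    [-0.8, 0.634, 0]
  ],
  "twist": [
    [0, 0, 0],
    [0, 0, 0],
    [0, 0, 0],
    [0, 0, 0],
    [0, 0, 0],
    [0, 0, 0],
    [0, 0, 0],
    [0, 0, 0]
  ],
  "gripper": [-1, -1, -1, -1, -1, -1, -1, -1]
}}

```text
time: 46.85
tool_pos: [0.6332, 0.0241, 0.3824]
ee_rot: [-3.14, -0.0, 1.571]
wrist_force: [-0.8, 0.8, -1.7]
width: 0.0534
finger_force: 30.0
```

Emit:
{"op": "play_rows", "data": {
  "translation": [
    [-0.4, 0.314, 0],
    [0, 0, 0],
    [0, 0, 0],
    [0, 0, 0]
  ],
  "twist": [
    [0, 0, 0],
    [0, 0, 0],
    [0, 0, 0],
    [0, 0, 0]
  ],
  "gripper": [-1, -1, -1, -1]
}}

```text
time: 47.25
tool_pos: [0.6445, 0.0107, 0.3832]
ee_rot: [-3.141, -0.001, 1.572]
wrist_force: [-0.2, 0.4, -1.6]
width: 0.0534
finger_force: 30.0
```

```bash
python3 - <<'E'
from h import *
st(); 
for c in ('scene','wrist','top'):
    pic(c,c+'12'); rec('cold_pack',c,2); rec('turntable_top',c,1)
E
```

```text
{'time': 47.25, 'tool_pos': [0.644, 0.011, 0.383], 'ee_rot': [-3.141, -0.001, 1.572], 'joint_positions': [-0.071, 0.304, 1.159, 0.001, 1.68, -0.073], 'wrist_force': [-0.167, 0.394, -1.634], 'width': 0.053, 'finger_force': 30.0}
cold_pack scene spot_point [([0.647, 0.01, 0.182], 0.8), ([0.566, 0.108, 0.084], 0.54)]
cold_pack scene recognise [([0.641, -0.006, 0.212], 0.88)]
turntable_top scene spot_point [([0.648, 0.014, 0.102], 0.58)]
turntable_top scene recognise [([0.646, 0.01, 0.1], 0.78)]
cold_pack wrist spot_point [([0.643, 0.013, 0.18], 0.67)]
cold_pack wrist recognise [([0.645, 0.02, 0.212], 0.64)]
turntable_top wrist spot_point [([0.645, 0.009, 0.101], 0.79)]
turntable_top wrist recognise [([0.647, 0.036, 0.1], 0.62)]
cold_pack top spot_point []
cold_pack top recognise []
turntable_top top spot_point []
turntable_top top recognise []
```

Emit:
{"op": "play_rows", "data": {
  "translation": [
    [0, 0, 0.5],
    [0, 0, 0.6],
    [0, 0, 0.4],
    [0, 0, 0.25],
    [0, 0, 0.16],
    [0, 0, 0],
    [0, 0, 0]
  ],
  "twist": [
    [0, 0, 0],
    [0, 0, 0],
    [0, 0, 0],
    [0, 0, 0],
    [0, 0, 0],
    [0, 0, 0],
    [0, 0, 0]
  ],
  "gripper": [-1, -1, -1, -1, -1, -1, -1]
}}

```text
time: 48.7
tool_pos: [0.6452, 0.0096, 0.3081]
ee_rot: [3.14, 0.0, 1.571]
wrist_force: [0.3, -0.5, -1.7]
width: 0.0532
finger_force: 30.0
```

Emit:
{"op": "play_rows", "data": {
  "translation": [
    [0, 0, 0],
    [0, 0, 0],
    [0, 0, 0],
    [0, 0, 0],
    [0, 0, -0.3],
    [0, 0, -0.6],
    [0, 0, -0.9],
    [0, 0, -0.9]
  ],
  "twist": [
    [0, 0, 0],
    [0, 0, 0],
    [0, 0, 0],
    [0, 0, 0],
    [0, 0, 0],
    [0, 0, 0],
    [0, 0, 0],
    [0, 0, 0]
  ],
  "gripper": [0.6, 0.6, 0.6, 0.6, 0.6, 0.6, 0.6, 0.6]
}}

```text
time: 49.5
tool_pos: [0.6447, 0.0096, 0.4167]
ee_rot: [-3.141, -0.0, 1.571]
wrist_force: [0.4, 0.1, 0.3]
width: 0.0751
finger_force: 0.0
```

Emit:
{"op": "play_rows", "data": {
  "translation": [
    [-0.8, -0.4, -0.3],
    [-0.9, -0.4, 0],
    [-0.9, -0.4, 0],
    [0, 0, 0],
    [0, 0, 0],
    [0, 0, 0],
    [0, 0, 0]
  ],
  "twist": [
    [0, 0, 0],
    [0, 0, 0],
    [0, 0, 0],
    [0, 0, 0],
    [0, 0, 0],
    [0, 0, 0],
    [0, 0, 0]
  ],
  "gripper": [0.6, 0.6, 0.6, 0.6, 0.6, 0.6, 0.6]
}}

```text
time: 50.2
tool_pos: [0.5974, -0.0933, 0.4271]
ee_rot: [3.141, -0.0, 1.572]
wrist_force: [-0.0, -0.2, 0.2]
width: 0.0752
finger_force: 0.0
```

```bash
python3 - <<'E'
from h import *
st(); 
for c in ('scene','wrist'):
    pic(c,c+'13'); rec('cold_pack',c,2); rec('turntable_top',c,1); rec('vial_1',c,6); rec('tray',c,1); rec('lever_pad',c,1)
for n in ('flask_2','bottle_buffer','stopper'): rec(n,'scene',2)
a=cv2.imread('pics/w11.png'); a=cv2.imread('pics/wrist13.png'); b=cv2.imread('pics/scene13.png')[120:350,210:430]
b=cv2.resize(b,None,fx=384/230,fy=384/230); cv2.imwrite('pics/c13.png',cv2.resize(np.hstack([a,b]),(800,int(800*384/(512+b.shape[1])))))
E
```

```text
{'time': 50.2, 'tool_pos': [0.597, -0.093, 0.427], 'ee_rot': [3.141, -0.0, 1.572], 'joint_positions': [-0.249, 0.207, 1.191, 0.0, 1.743, -0.25], 'wrist_force': [-0.049, -0.237, 0.221], 'width': 0.075, 'finger_force': 0.0}
cold_pack scene spot_point [([0.646, 0.01, 0.1], 0.8)]
cold_pack scene recognise [([0.628, 0.004, 0.13], 0.62), ([0.527, -0.292, 0.018], 0.26)]
turntable_top scene spot_point [([0.649, 0.013, 0.1], 0.62)]
turntable_top scene recognise [([0.635, -0.001, 0.103], 0.81)]
vial_1 scene spot_point [([0.652, -0.315, 0.012], 0.7), ([0.603, -0.222, -0.002], 0.63), ([0.563, -0.302, 0.009], 0.62), ([0.495, -0.208, 0.012], 0.5), ([0.575, -0.266, -0.004], 0.27)]
vial_1 scene recognise [([0.671, 0.229, 0.046], 0.72), ([0.519, -0.224, 0.016], 0.7), ([0.672, -0.322, 0.035], 0.58), ([0.599, -0.229, 0.041], 0.55)]
tray scene spot_point [([0.573, -0.266, -0.007], 0.68)]
tray scene recognise [([0.577, -0.26, -0.0], 0.57)]
lever_pad scene spot_point [([0.501, 0.179, 0.105], 0.62)]
lever_pad scene recognise [([0.6, -0.228, 0.044], 0.66)]
cold_pack wrist spot_point [([0.645, 0.012, 0.101],
[... 245 characters left out ...]
 ([0.56, -0.303, 0.015], 0.72)]
vial_1 wrist recognise [([0.603, -0.211, 0.048], 0.77), ([0.529, -0.222, 0.021], 0.63), ([0.529, -0.286, 0.021], 0.57)]
tray wrist spot_point [([0.566, -0.273, -0.002], 0.82)]
tray wrist recognise [([0.578, -0.258, -0.001], 0.71)]
lever_pad wrist spot_point []
lever_pad wrist recognise []
flask_2 scene spot_point [([0.676, 0.24, 0.001], 0.71), ([0.567, 0.106, 0.085], 0.18)]
flask_2 scene recognise [([0.672, 0.229, 0.046], 0.71)]
bottle_buffer scene spot_point [([0.48, 0.467, 0.002], 0.55)]
bottle_buffer scene recognise [([0.474, 0.448, 0.073], 0.83)]
stopper scene spot_point [([0.467, 0.013, 0.001], 0.51)]
stopper scene recognise [([0.466, 0.006, 0.03], 0.51)]
```

View pics/c13.png

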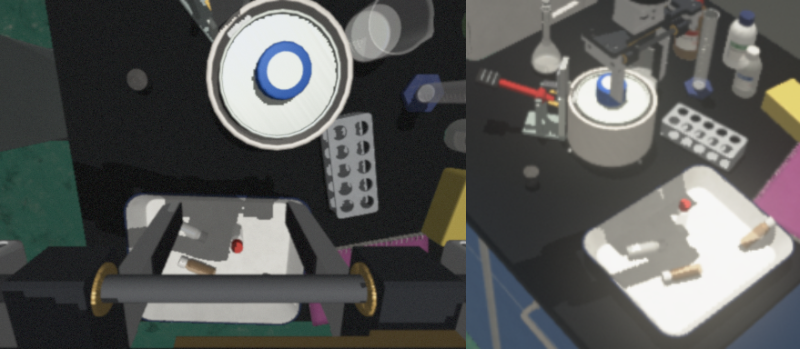

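The pack sits flat at the hub (left panel, 284,70) and all four vials are in the tray. The flask, bottle and stopper haven't moved and the arm is clear of everything, so I hand in.

```bash
python3 -c "
from bench import robot
print(robot.close_job())"
```

```text
the job is handed in; nothing more can be done
None
```

I handed the job in, but the call returned no verdict: the turntable is fully raised (lever released), all four vials present are in the tray (one leans with its cap at the rim), the cold pack lies flat in the middle, and the flask, bottle and stopper have not moved.

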